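Close the bead canisters for the night

TASK

The stringing table is being closed for the night: take the two piles of wooden lids apart and put each lid on the open bead canister of its own shape and size, plug down and fully home so that its flange lies flat on the rim. Leave every canister standing upright where it is, with no beads spilt.

Things in the scene. Friction and masses are not known exactly. Their poses are not given: they have to be found in the camera images.
- lid_large_round: Large round wooden lid: 68 mm diameter flange 14 mm thick, over a 10 mm deep plug of 47 mm diameter (stepped narrower at the tip); 24 mm high in all. Origin: centre of the underside of the plug, z up; flange from 10 to 24 mm. 40 g. For can_large_round. Starts on the bench (z = 0), bottom of a pile of two or three.
- lid_large_square: Large square wooden lid: 66 x 66 mm flange 14 mm thick, over a 10 mm deep plug 45 x 45 mm (stepped narrower at the tip); 24 mm high in all. Origin: centre of the underside of the plug, z up; flange from 10 to 24 mm. 45 g. For can_large_square. x and y axes run parallel to the sides. Starts on the bench (z = 0), bottom of a pile of two or three.
- lid_medium_round: Medium round wooden lid: 50 mm diameter flange 14 mm thick, over a 10 mm deep plug of 31 mm diameter (stepped narrower at the tip); 24 mm high in all. Origin: centre of the underside of the plug, z up; flange from 10 to 24 mm. 24 g. For can_medium_round. Starts plug down on either large lid, turned its own way.
- lid_medium_square: Medium square wooden lid: 46 x 46 mm flange 14 mm thick, over a 10 mm deep plug 27 x 27 mm (stepped narrower at the tip); 24 mm high in all. Origin: centre of the underside of the plug, z up; flange from 10 to 24 mm. 24 g. For can_medium_square. x and y axes run parallel to the sides. Starts plug down on either large lid, turned its own way.
- lid_small_round: Small round wooden lid: 38 mm diameter flange 14 mm thick, over a 10 mm deep plug of 19 mm diameter (stepped narrower at the tip); 24 mm high in all. Origin: centre of the underside of the plug, z up; flange from 10 to 24 mm. 14 g. For can_small_round. Starts on top of one of the two medium lids.
- can_large_round: Large round open aluminium canister full of white beads, 60 mm outer diameter, 66 mm tall, mouth 55 mm diameter, beads from 20 mm below the rim. Loose, about 300 g. Origin: centre of its underside, z up. With lid_large_round fully down, the lid's origin is 56 mm above this origin.
- can_large_square: Large square open aluminium canister full of white beads, 58 x 58 mm outside, 66 mm tall, mouth 53 x 53 mm, beads from 20 mm below the rim. Loose, about 320 g. Origin: centre of its underside, z up. With lid_large_square fully down, the lid's origin is 56 mm above this origin. x and y axes run parallel to the sides.
- can_medium_round: Medium round open aluminium canister full of white beads, 43 mm outer diameter, 58 mm tall, mouth 39 mm diameter, beads from 20 mm below the rim. Loose, about 170 g. Origin: centre of its underside, z up. With lid_medium_round fully down, the lid's origin is 48 mm above this origin.
- can_medium_square: Medium square open aluminium canister full of white beads, 39 x 39 mm outside, 58 mm tall, mouth 35 x 35 mm, beads from 20 mm below the rim. Loose, about 170 g. Origin: centre of its underside, z up. With lid_medium_square fully down, the lid's origin is 48 mm above this origin. x and y axes run parallel to the sides.
- can_small_round: Small round open aluminium canister full of white beads, 31 mm outer diameter, 48 mm tall, mouth 27 mm diameter, beads from 20 mm below the rim. Loose, about 90 g. Origin: centre of its underside, z up. With lid_small_round fully down, the lid's origin is 38 mm above this origin. Other things beside the lids and canisters are low (under 40 mm); taller ones stand only round the table edge.
Things that resemble listed ones, but are neither listed nor needed, are in the scene too. Leave any red look-alike of the lid_medium_square alone. What is shaped like the lid_large_round but pink is not meant.

How it is judged (in metres and radians):
At the end, for the whole second after the job is handed in: Each of the five lids is seated on the canister of its own shape and size: centred on it within 8 mm, flange within 4 mm of the rim, level within 0.1 rad; every canister upright within 0.1 rad and within 40 mm of where it started; all at rest and released (horizontal distance between lid_large_round and can_large_round below 0.008 m and z of lid_large_round in the frame of can_large_round between 0.052 and 0.06 m and angle between each of lid_large_round, can_large_round, lid_large_square, can_large_square, lid_medium_round, can_medium_round, lid_medium_square, can_medium_square, lid_small_round, can_small_round's own z axis and vertical below 0.1 rad and distance of each of can_large_round, can_large_square, can_medium_round, can_medium_square, can_small_round from where it was at the start of the episode below 0.04 m and linear speed of each of lid_large_round, can_large_round, lid_large_square, can_large_square, lid_medium_round, can_medium_round, lid_medium_square, can_medium_square, lid_small_round, can_small_round below 0.02 m/s and horizontal distance between lid_large_square and can_large_square below 0.008 m and z of lid_large_square in the frame of can_large_square between 0.052 and 0.06 m and horizontal distance between lid_medium_round and can_medium_round below 0.008 m and z of lid_medium_round in the frame of can_medium_round between 0.044 and 0.052 m and horizontal distance between lid_medium_square and can_medium_square below 0.008 m and z of lid_medium_square in the frame of can_medium_square between 0.044 and 0.052 m and horizontal distance between lid_small_round and can_small_round below 0.008 m and z of lid_small_round in the frame of can_small_round between 0.034 and 0.042 m); the robot touches nothing.
It fails at once if the large round canister is tipped over far enough to spill its beads (angle between can_large_round's own z axis and vertical above 0.5 rad).
It fails at once if the large square canister is tipped over far enough to spill its beads (angle between can_large_square's own z axis and vertical above 0.5 rad).
It fails at once if the medium round canister is tipped over far enough to spill its beads (angle between can_medium_round's own z axis and vertical above 0.5 rad).
It fails at once if the medium square canister is tipped over far enough to spill its beads (angle between can_medium_square's own z axis and vertical above 0.5 rad).
It fails at once if the small round canister is tipped over far enough to spill its beads (angle between can_small_round's own z axis and vertical above 0.5 rad).
It also fails if it takes over 122 s, if anything falls off the work surface, if the arm or the gripper's body presses on something with over 40 N, if the wrist force passes 120 N, or if a joint passes its speed limit or range.

ROBOT

A 7-joint arm with a two-finger parallel gripper is mounted at the origin on the work surface. World frame = base frame: x ahead of the robot, y to its left, z up, the work surface at z = 0. Lengths are in m, angles in degrees, forces in N, time in s.
With the tool pointing down it reaches from about 0.425 to 0.875 m from the base axis. Payload 4.7 kg.
Tool frame: the origin (TCP) lies between the finger pads; the fingertips stand 22 mm ahead of it and the grasp point (between the pads) lies 3 mm ahead of it (env.tip_reach is the distance from the TCP to the fingertips, in m); z points along the fingers, y is the line along which they close (so a half turn about z gives the same grasp; the last joint's range is limited). The gripper opens to 87 mm and grips with 3 to 60 N. Pads are 19 mm wide; open, the fingers measure 117 mm over their backs; the gripper's body (75 mm by 190 mm) begins 51 mm behind the grasp point.
Start: joints at [76.324, 18.392, -4.016, 83.108, 1.295, 78.541, -3.26], TCP at [0.163, -0.629, 0.218] pointing down, gripper open.
Joint ranges: [-163.93, 163.93], [-17.29, 119.83], [-79.2, 71.16], [3.27, 140.29], [-89.18, 269.18], [5.43, 117.66], [-154.24, 154.24]. Speed limits (degrees/s): [147.25, 147.25, 180, 180, 180, 180, 180].

INTERFACE

Orientations are given as [roll, pitch, yaw] about the fixed x, y, z axes, in that order (R = Rz(yaw) Ry(pitch) Rx(roll)).
In Python, from cell import env gives the robot as it stands.
- The arm moves only by the shell command python3 -m creep 'ROWS' [FORCE]. ROWS is JSON, one flat list of numbers, 7 for each row, row after row: the finger opening in mm, from 0 to 87, then the shift along the tool's x, y, z in units of 30 mm (1.0 is 30 mm), then the turn, a rotation vector about the tool's x, y, z in units of 6 degrees (1.0 is 6 degrees). A call has 1 to 12 rows; each row is the pose to reach, as a shift and turn from the pose commanded when the call began, along the tool's axes at that moment; what a row does not reach only later rows make up. A row lasts 1/10 s, in which the tool goes at most 50 mm and 8.59 degrees, less where a joint would pass 70% of its speed; a pose out of reach is approached as far as the arm can. A call with a gripper value outside its range is refused whole. The fingers move at their own pace and stop on an object; FORCE is the grip in N (left out, the last holds). Time passes only in rows, so rows that repeat a pose let the fingers close. It gives the time, the measured TCP pose, the force, the opening and the grip force at its end, in the units of the state.
- env.get_obs(): the state, without advancing time (a new reading comes with each control period).
- env.read_camera(name): name is "side" or "top" or "wrist"; returns a dict with "color" (400x640x3 uint8, red, green, blue), "depth" (400x640 float32, m along the optical axis (not along the pixel's ray), 0 where there is no reading), "fovy" (degrees; the focal length in pixels is half the picture's height over the tangent of half this angle, whatever the lens; pixels are square), "cx", "cy" (the principal point, pixels), "R" (3x3) and "t" (3): a world point X has camera coordinates R X + t. Camera axes: x right, y down, z forward; pixel columns grow to the right and rows downward; lengths in m; the calibration is good to about 2 mm. A picture is of the moment at which its call begins.
- env.sign_off(): hands the job in; it is judged then, once.
The state is a dict: "time_s": time; "qpos": joint angles; "joint_velocities": joint speeds; "effort": joint torques, N m; "tool_pos": TCP position; "tool_rot": TCP orientation; "force": force on the tool from outside, world axes, zero at the start; "wrist_torque": the same for the moment, N m; "grip_width": finger opening in m; "grasp_force": force on a finger pad.
Only numpy, scipy, OpenCV 4.12 (cv2) and the standard library are available. Lean on these libraries where they do the work, as an engineer would, in place of code of your own. Each camera call takes 0.05 s, during which the arm holds its last target. There are 200 camera calls.

## Working session

There is one attempt and no reset: what is moved stays moved. The work goes in short steps, Python scripts to look and compute and a shell command to move; the robot and the scene stay as the last step left them, time stands still between calls to the robot, and variables do not carry over. Pictures are saved under pics/ and viewed, at most 14 in all, crops included, and the job is handed in when it is done.

```bash
mkdir -p pics; ls
cat > h.py <<'E'
import numpy as np, cv2
from cell import env
def cam(n):
    c=env.read_camera(n); c['f']=200/np.tan(np.radians(c['fovy'])/2); return c
def save(c,name): cv2.imwrite('pics/'+name+'.png',cv2.cvtColor(c['color'],cv2.COLOR_RGB2BGR))
def cast(c,uv,z):
    uv=np.atleast_2d(uv).astype(float); R,t=np.array(c['R']),np.array(c['t'])
    d=np.c_[(uv[:,0]-c['cx'])/c['f'],(uv[:,1]-c['cy'])/c['f'],np.ones(len(uv))]@R
    o=-R.T@t
    return o+d*((z-o[2])/d[:,2])[:,None]
def cloud(c):
    v,u=np.mgrid[:400,:640]; Z=c['depth']; R,t=np.array(c['R']),np.array(c['t'])
    P=np.stack([(u-c['cx'])/c['f']*Z,(v-c['cy'])/c['f']*Z,Z],-1)
    return (P-t)@R
def state():
    o=env.get_obs(); print({k:np.round(o[k],4) for k in ['time_s','tool_pos','tool_rot','force','grip_width','grasp_force','qpos']})
E
python3 - <<'E'
from h import *
state()
for n in ['top','side','wrist']:
    c=cam(n); save(c,n+'0'); np.savez('pics/'+n+'0.npz',**c)
    print(n,c['fovy'],c['cx'],c['cy'],-np.array(c['R']).T@c['t'])
E
```

```text
pics
{'time_s': np.float64(0.0), 'tool_pos': array([ 0.1624, -0.6288,  0.2166]), 'tool_rot': array([-1.79891e+02,  4.10000e-03,  1.44905e+01]), 'force': array([-1.0282, -0.4462, -0.3434]), 'grip_width': np.float64(0.0866), 'grasp_force': np.float64(0.0), 'qpos': array([76.3219, 18.4386, -4.0179, 83.1746,  1.2941, 78.5411, -3.2594])}
top 42.2406327344345 314.9984498434839 205.52216538319638 [0.22614481 0.00760762 1.38968843]
side 56.501266601007394 318.28936470452277 195.27143191983626 [ 0.23166957 -0.69183033  0.62023778]
wrist 62.2187164198545 321.8718202477308 199.96540830300947 [ 0.23761891 -0.6107436   0.38440959]
```

View pics/top0.png

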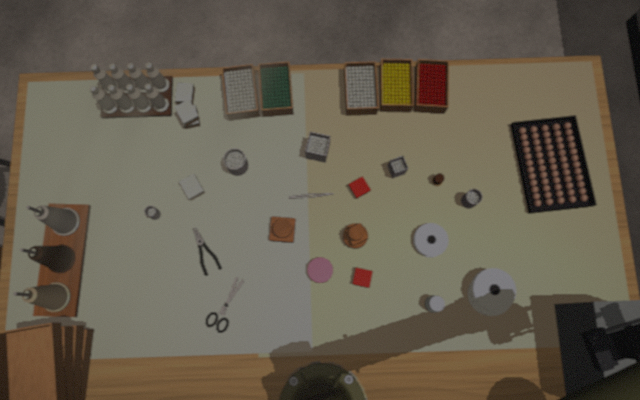

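View pics/side0.png

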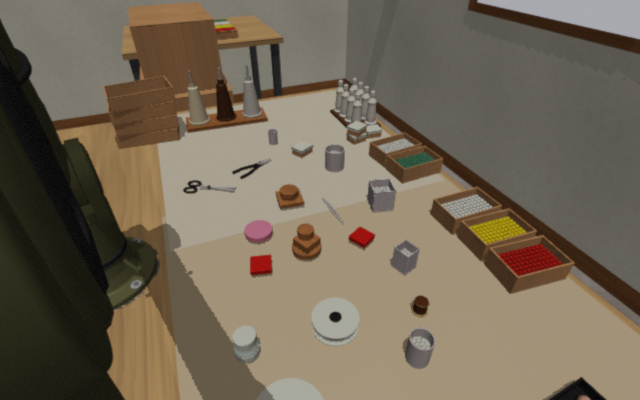

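The top view shows pile A (282,229) and pile B (355,236). The canister candidates are at (235,161), (317,146), (398,167), (472,198) and (152,212), with a white pot at (436,303). I'll enlarge the relevant areas.

Run:
```python
from h import *
t=dict(np.load('pics/top0.npz')); s=dict(np.load('pics/side0.npz'))
P=cloud(t)
for n,u,v in [('A',282,229),('B',355,236),('cLR?',235,161),('cLS?',317,146),('cMS?',398,167),('cMR?',472,198),('cSR?',152,212),('pot',436,303),('red1',360,187),('red2',362,277),('pink',319,269),('brown',438,179)]:
    print(n,P[v,u].round(3), 'h',np.nanpercentile(P[v-7:v+8,u-7:u+8,2],[5,50,95]).round(3))
b=lambda c,x,y,w,h,k:cv2.resize(cv2.cvtColor(c['color'],cv2.COLOR_RGB2BGR)[y:y+h,x:x+w],None,fx=k,fy=k,interpolation=cv2.INTER_CUBIC)
im=np.clip(b(t,135,120,360,200,2.2)*1.5,0,255); cv2.imwrite('pics/tcrop.png',im)
a=[b(s,260,165,110,105,3.6),b(s,225,315,110,85,3.6)]
cv2.imwrite('pics/scrop.png',np.clip(b(s,225,115,220,160,3.6)*1.3,0,255))
```

```text
A [0.456 0.089 0.048] h [0.042 0.048 0.053]
B [ 0.427 -0.1    0.073] h [0.026 0.07  0.076]
cLR? [0.647 0.212 0.045] h [0.039 0.045 0.065]
cLS? [ 0.684 -0.011  0.042] h [0.039 0.044 0.059]
cMS? [ 0.618 -0.229  0.038] h [0.016 0.037 0.057]
cMR? [ 0.526 -0.422  0.035] h [0.003 0.038 0.059]
cSR? [0.517 0.438 0.027] h [-0.003  0.025  0.047]
pot [ 0.252 -0.298  0.054] h [0.003 0.055 0.06 ]
red1 [ 0.569 -0.124  0.023] h [0.003 0.024 0.028]
red2 [ 0.326 -0.117  0.026] h [0.02  0.024 0.029]
pink [ 0.35  -0.005  0.026] h [0.02  0.024 0.029]
brown [ 0.582 -0.336  0.033] h [-0.003  0.007  0.034][ WARN:0@0.677] global loadsave.cpp:1063 imwrite_ Unsupported depth image for selected encoder is fallbacked to CV_8U.
```

View pics/tcrop.png

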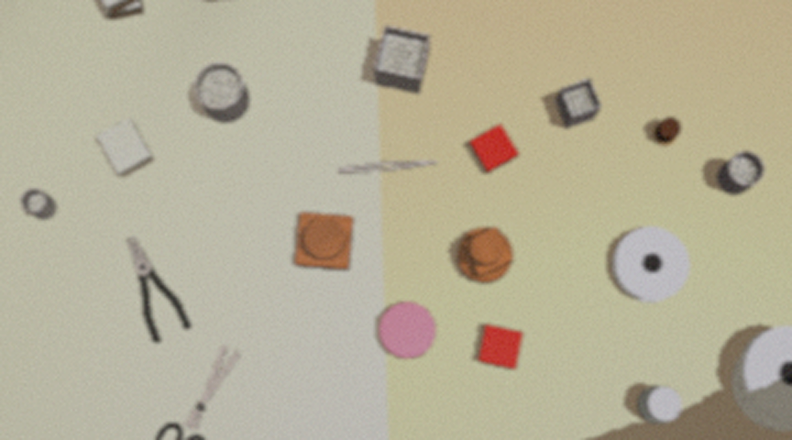

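View pics/scrop.png

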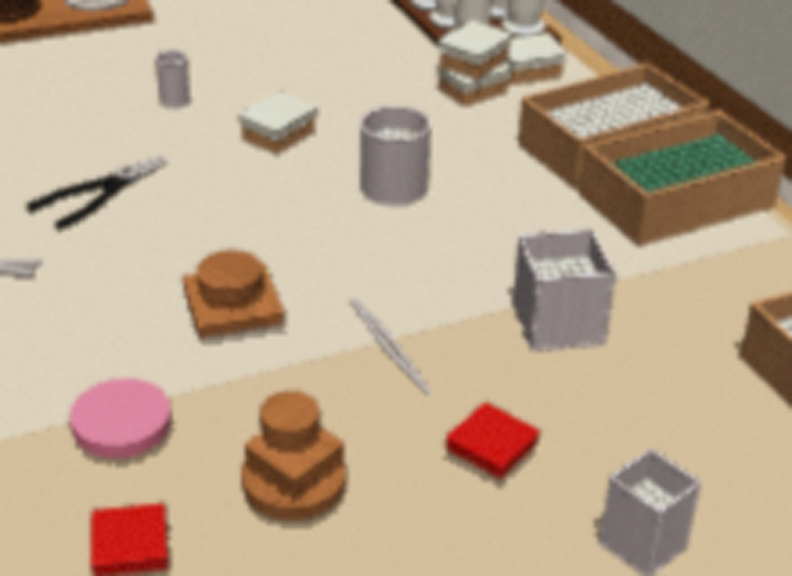

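The crop settles which things are meant:
- **Pile A (282,229):** lid_large_square with lid_medium_round on top.
- **Pile B (355,236):** lid_large_round, lid_medium_square and lid_small_round.
- **Open canisters:** can_large_round (235,161), can_large_square (317,146), can_medium_square (398,167), can_medium_round (472,198) and can_small_round (152,212).
- **Not meant:** the red squares (360,187) and (362,277), the pink disc (319,269) and the white pot (436,303), which already has a lid.

Next I measure the positions.

```bash
cat >> h.py <<'E'
def go(p,yaw,base=None):
    "units for the rows to reach TCP p and yaw, from commanded pose base=(pos,yaw) (default measured)"
    from scipy.spatial.transform import Rotation as Ro
    o=env.get_obs(); R=Ro.from_euler('xyz',o['tool_rot'],degrees=True)
    T=Ro.from_euler('xyz',[180,0,yaw],degrees=True)
    d=R.inv().apply(np.array(p)-o['tool_pos'])/0.03
    r=(R.inv()*T).as_rotvec(degrees=True)/6
    print('row:',d.round(3),r.round(3), 'n>=',np.linalg.norm(d)*.6, np.linalg.norm(r)*6/8.59)
def slab(P,xy,r,z0,z1):
    m=(P[...,2]>z0)&(P[...,2]<z1)&(np.hypot(P[...,0]-xy[0],P[...,1]-xy[1])<r)
    return m
E
python3 - <<'E'
from h import *
t=dict(np.load('pics/top0.npz')); s=dict(np.load('pics/side0.npz'))
for n,xy,z,r in [('SR',(.427,-.1),.072,.03),('MS',(.427,-.1),.048,.045),('LR',(.427,-.1),.024,.05),('MR',(.456,.089),.048,.045),('LS',(.456,.089),.024,.06),
  ('cLR',(.647,.212),.066,.05),('cLS',(.684,-.011),.066,.05),('cMS',(.618,-.229),.058,.04),('cMR',(.526,-.422),.058,.04),('cSR',(.517,.438),.048,.035)]:
    for cn,c in (('t',t),('s',s)):
        P=cloud(c); m=slab(P,xy,r,z-.006,z+.008)
        if m.sum()<8: print(n,cn,'few');continue
        q=cast(c,np.argwhere(m)[:,::-1],z)[:,:2]*1000
        q=q.astype(np.float32); (cc,rr)=cv2.minEnclosingCircle(q); b=cv2.minAreaRect(q)
        print(n,cn,m.sum(),'circ',np.round(cc,1),round(rr*2,1),'rect',np.round(b[0],1),np.round(b[1],1),round(b[2],1))
E
```

```text
SR t 165 circ [ 436.7 -100.1] 38.0 rect [ 436.7 -100.6] [36.2 33.9] 88.1
SR s 167 circ [ 433.2 -108.5] 41.3 rect [ 432.5 -108.9] [39.7 35.5] 68.6
MS t 135 circ [ 436.9 -105.3] 61.4 rect [ 437.  -104.4] [45.9 46.5] 24.7
MS s 218 circ [ 433.4 -114.3] 61.2 rect [ 434.1 -112.6] [49.4 48. ] 21.7
LR t 183 circ [ 436.4 -102.6] 68.2 rect [ 437.2 -102.1] [65.8 64.9] 42.8
LR s 238 circ [ 433.3 -112.6] 68.7 rect [ 430.4 -121.9] [46.2 66.3] 70.7
MR t 272 circ [459.   90.1] 49.6 rect [458.9  89.8] [47.2 46.5] 43.3
MR s 179 circ [455.5  80.9] 54.3 rect [455.3  79.9] [50.5 45.3] 70.6
LS t 313 circ [461.2  91.9] 88.9 rect [460.4  91.4] [65.9 66.6] 83.6
LS s 227 circ [457.6  83.3] 91.6 rect [457.6  83.4] [70.3 65.7] 84.1
cLR t 88 circ [647.4 214.1] 61.5 rect [647.9 213.3] [56.1 59. ] 89.8
cLR s 62 circ [642.2 204.7] 67.5 rect [644.6 204.1] [57.6 63. ] 1.4
cLS t 95 circ [684.1 -10.8] 80.2 rect [683.3 -10.8] [57.6 58.9] 75.0
cLS s 122 circ [678.5 -19.7] 84.3 rect [679.  -18.8] [64.7 58.8] 75.0
cMS t 62 circ [ 621.8 -226.3] 52.7 rect [ 620.2 -226. ] [40.8 40.4] 17.3
cMS s 120 circ [ 617.  -232.8] 54.3 rect [ 616.4 -232.7] [43.  40.8] 17.3
cMR t 61 circ [ 526.1 -417.9] 44.3 rect [ 524.9 -417.9] [42.9 40.7] 88.1
cMR s 171 circ [ 522.8 -423.9] 45.3 rect [ 522.5 -424. ] [42.4 43.3] 67.8
cSR t 40 circ [516.1 439.2] 32.3 rect [516.5 438.8] [31.5 27.4] 44.5
cSR s 25 circ [514.2 429.2] 36.1 rect [513.  429.7] [29.9 27.9] 67.4
```

The two fixed cameras disagree by about 9 mm in a constant offset, so I'll check with the wrist camera from close up. Moving over pile B first.

Run:
```python
from h import *
go((.50,-.28,.217),60)
go((.436,-.104,.217),77)
```

```text
row: [ 1.3804e+01 -8.4470e+00  4.0000e-03] [-1.400e-02 -5.000e-03 -7.586e+00] n>= 9.710263858510555 5.298891065691482
row: [ 1.3206e+01 -1.4661e+01  1.4000e-02] [-1.300e-02 -7.000e-03 -1.042e+01] n>= 11.839064406660878 7.2779337452271
```

```bash
python3 -m creep '[87,13.206,-14.661,0,0,0,-10.42, 87,13.206,-14.661,0,0,0,-10.42, 87,13.206,-14.661,0,0,0,-10.42, 87,13.206,-14.661,0,0,0,-10.42, 87,13.206,-14.661,0,0,0,-10.42, 87,13.206,-14.661,0,0,0,-10.42, 87,13.206,-14.661,0,0,0,-10.42, 87,13.206,-14.661,0,0,0,-10.42, 87,13.206,-14.661,0,0,0,-10.42, 87,13.206,-14.661,0,0,0,-10.42, 87,13.206,-14.661,0,0,0,-10.42, 87,13.206,-14.661,0,0,0,-10.42]' 25
python3 -m creep '[87,0,0,0,0,0,0,87,0,0,0,0,0,0,87,0,0,0,0,0,0]'
python3 - <<'E'
from h import *
state(); c=cam('wrist'); save(c,'w1'); np.savez('pics/w1.npz',**c)
E
```

```text
time_s: 1.35
tool_pos: [0.4368, -0.1016, 0.2177]
tool_rot: [180.0, 0.0, 77.1]
force: [-0.2, -0.8, 1.0]
grip_width: 0.0868
grasp_force: 0.0
time_s: 1.65
tool_pos: [0.4355, -0.1057, 0.2174]
tool_rot: [-180.0, 0.0, 76.9]
force: [0.8, -0.4, -0.3]
grip_width: 0.0872
grasp_force: 0.0
{'time_s': np.float64(1.65), 'tool_pos': array([ 0.4355, -0.1057,  0.2174]), 'tool_rot': array([-1.799615e+02,  3.300000e-02,  7.689800e+01]), 'force': array([ 0.774 , -0.4021, -0.3331]), 'grip_width': np.float64(0.0872), 'grasp_force': np.float64(0.0), 'qpos': array([ 51.5425,  -6.1938, -38.1478, 108.933 ,  -3.9038,  76.0147,
         1.4029])}
```

View pics/w1.png

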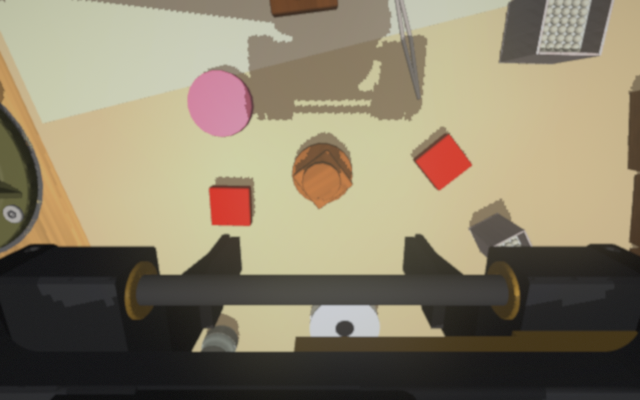

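The wrist view shows pile B at (322,172), with the small lid at (321,180), the red squares at (231,205) and (442,161), and the pink disc at (220,102).

```bash
cat >> h.py <<'E'
def fit(c,xy,z,r,lo=.006,hi=.008):
    P=cloud(c); m=slab(P,xy,r,z-lo,z+hi).astype(np.uint8)
    m=cv2.morphologyEx(m,cv2.MORPH_OPEN,np.ones((2,2)))
    q=(cast(c,np.argwhere(m)[:,::-1],z)[:,:2]*1000).astype(np.float32)
    if len(q)<8: print('few');return
    cc,rr=cv2.minEnclosingCircle(q); b=cv2.minAreaRect(q)
    print(len(q),'zmed',np.median(P[m>0][:,2]).round(4),'circ',np.round(cc,1),round(rr*2,1),'rect',np.round(b[0],1),np.round(b[1],1),round(b[2],1))
E
python3 - <<'E'
from h import *
c=dict(np.load('pics/w1.npz'))
for n,xy,z,r in [('SR',(.434,-.105),.072,.03),('MS',(.434,-.105),.048,.042),('LR',(.434,-.105),.024,.05),('red1',(.57,-.126),.024,.05),('pink',(.35,-.005),.024,.05)]:
    print(n,end=' ');fit(c,xy,z,r)
t=dict(np.load('pics/top0.npz')); s=dict(np.load('pics/side0.npz'))
for c in (t,s):
  for n,xy,z,r in [('red1',(.57,-.126),.024,.05),('pink',(.35,-.005),.024,.05)]: print(n,end=' ');fit(c,xy,z,r)
E
```

```text
SR 1153 zmed 0.0724 circ [ 436.3 -102.2] 38.3 rect [ 436.4 -102.4] [36.7 36. ] 77.0
MS 708 zmed 0.0483 circ [ 437.3 -107.2] 62.5 rect [ 437.2 -106.7] [46.1 46.3] 24.2
LR 944 zmed 0.0244 circ [ 436.6 -104.9] 67.8 rect [ 437.3 -103.8] [64.1 65.7] 75.6
red1 1784 zmed 0.0242 circ [ 569.2 -122.2] 63.3 rect [ 569.1 -122.4] [46.1 47.2] 28.1
pink 3406 zmed 0.0246 circ [349.2  -8.6] 68.5 rect [349.1  -9. ] [66.4 68.3] 77.0
red1 278 zmed 0.0239 circ [ 566.8 -122.6] 58.7 rect [ 566.9 -123.2] [46.4 46.4] 27.8
pink 512 zmed 0.024 circ [346.4  -8.4] 67.3 rect [346.6  -9. ] [65.7 65.4] 88.1
red1 286 zmed 0.0227 circ [ 566.3 -131.8] 62.0 rect [ 566.8 -131.7] [49.4 46.6] 29.0
pink 440 zmed 0.0226 circ [348.4 -18.2] 71.4 rect [348.3 -17.4] [68.1 66.4] 67.7
```

Run:
```python
from h import *
go((.4363,-.1022,.074),77)
go((.4363,-.1022,.17),77)
go((.516,.437,.17),77)
```

```text
row: [1.290e-01 4.000e-03 4.779e+00] [-0.006  0.003 -0.024] n>= 2.86863574934354 0.017731315410026878
row: [0.128 0.002 1.579] [-0.006  0.003 -0.024] n>= 0.9506885622121226 0.017731315410026878
row: [18.234 -1.499  1.574] [-0.006  0.003 -0.024] n>= 11.01802437331143 0.017731315410026878
```

```bash
python3 -m creep '[60,0.13,0,1.5,0,0,0, 60,0.13,0,3,0,0,0, 60,0.13,0,4,0,0,0, 60,0.13,0,4.5,0,0,0, 60,0.13,0,4.78,0,0,0, 60,0.13,0,4.78,0,0,0, 0,0.13,0,4.78,0,0,0, 0,0.13,0,4.78,0,0,0, 0,0.13,0,4.78,0,0,0, 0,0.13,0,4.78,0,0,0, 0,0.13,0,4.78,0,0,0, 0,0.13,0,4.78,0,0,0]' 15
```

```text
time_s: 2.9
tool_pos: [0.4371, -0.1006, 0.0744]
tool_rot: [180.0, 0.0, 77.0]
force: [-0.7, 0.2, 0.0]
grip_width: 0.0198
grasp_force: 0.0
```

The opening reads 20 mm with no grip force, which a 38 mm lid between the pads would not give. I'll look before doing anything else.

Run:
```python
from h import *
state(); c=cam('wrist'); save(c,'w2'); s=cam('side'); 
im=np.vstack([c['color'][100:400,140:500],]); 
a=cv2.resize(s['color'][150:350,220:420],(400,400)); b=cv2.resize(c['color'],(640,400))[:,120:520]
cv2.imwrite('pics/w2b.png',cv2.cvtColor(np.hstack([a,b]),cv2.COLOR_RGB2BGR)); state()
```

```text
{'time_s': np.float64(2.9), 'tool_pos': array([ 0.4371, -0.1006,  0.0744]), 'tool_rot': array([1.799858e+02, 1.300000e-02, 7.701000e+01]), 'force': array([-0.6564,  0.228 ,  0.0142]), 'grip_width': np.float64(0.0198), 'grasp_force': np.float64(0.0), 'qpos': array([ 49.8324,   3.2761, -40.7833, 119.0535,   2.5262,  58.4762,
        -5.2155])}
{'time_s': np.float64(3.0), 'tool_pos': array([ 0.437 , -0.1006,  0.0743]), 'tool_rot': array([1.799969e+02, 7.100000e-03, 7.701020e+01]), 'force': array([ 0.6145,  0.0416, -0.7981]), 'grip_width': np.float64(0.0123), 'grasp_force': np.float64(0.0), 'qpos': array([ 49.8328,   3.2865, -40.7825, 119.0609,   2.5264,  58.4717,
        -5.2144])}
```

View pics/w2b.png

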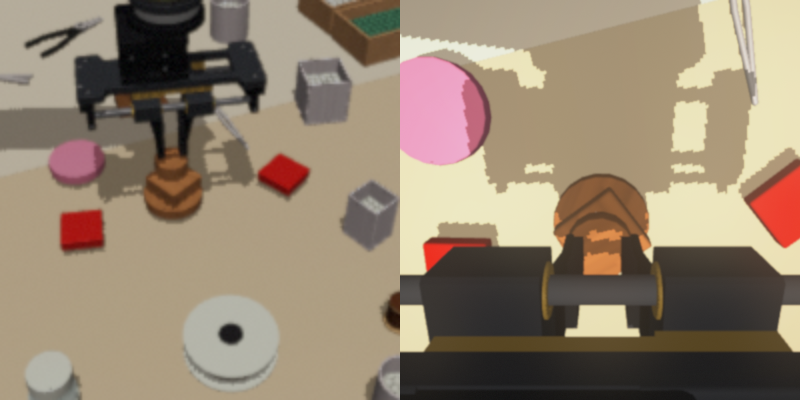

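Run:
```python
from h import *
print(env.tip_reach)
for n in ('wrist','top','side'):
    c=cam(n); P=cloud(c)
    m=slab(P,(.437,-.1),.06,.04,.16); lum=c['color'].max(-1)
    dk=m&(lum<60); br=m&(c['color'][...,0].astype(int)>c['color'][...,2]+40)
    print(n,dk.sum(),br.sum())
    if dk.sum()>5: 
        q=P[dk]; print(' dark z pct',np.percentile(q[:,2],[0,2,5,10,50]).round(3)); lo=q[q[:,2]<np.percentile(q[:,2],5)]; print(' low',lo.mean(0).round(4),lo.min(0).round(3),lo.max(0).round(3))
    if br.sum()>5:
        q=P[br]; hi=q[q[:,2]>.062]; print(' lid',hi.mean(0).round(4) if len(hi) else '',hi.min(0).round(3),hi.max(0).round(3))
state()
```

```text
0.022
wrist 2198 4049
 dark z pct [0.084 0.09  0.093 0.098 0.118]
 low [ 0.4466 -0.0927  0.0899] [ 0.427 -0.095  0.084] [ 0.453 -0.088  0.093]
 lid [ 0.4385 -0.0939  0.0793] [ 0.408 -0.119  0.062] [ 0.484 -0.056  0.16 ]
top 0 0
side 268 404
 dark z pct [0.079 0.081 0.084 0.088 0.121]
 low [ 0.4346 -0.1101  0.0817] [ 0.423 -0.115  0.079] [ 0.445 -0.093  0.084]
 lid [ 0.4321 -0.1111  0.0696] [ 0.416 -0.123  0.062] [ 0.453 -0.089  0.08 ]
{'time_s': np.float64(3.15), 'tool_pos': array([ 0.437 , -0.1006,  0.0742]), 'tool_rot': array([-1.799974e+02,  4.300000e-03,  7.700530e+01]), 'force': array([0.    , 0.3482, 0.1699]), 'grip_width': np.float64(0.0028), 'grasp_force': np.float64(0.0), 'qpos': array([ 49.8326,   3.294 , -40.7811, 119.0615,   2.5283,  58.4708,
        -5.2192])}
```

The cameras put the fingertips at about z = 0.079, not the 0.052 I expected, so the fingers closed above the lid and moved nothing. I'll open, go 20 mm lower and grip again.

```bash
python3 -m creep '[60,0,0,0,0,0,0, 60,0,0,0,0,0,0, 60,0,0,0,0,0,0, 60,0,0,0,0,0,0, 60,0,0,0.2,0,0,0, 60,0,0,0.4,0,0,0, 60,0,0,0.6,0,0,0, 60,0,0,0.68,0,0,0, 60,0,0,0.68,0,0,0]' 15
python3 - <<'E'
from h import *
state(); s=cam('side'); P=cloud(s); m=slab(P,(.433,-.108),.06,.03,.16)&(s['color'].max(-1)<60)
q=P[m]; print(np.percentile(q[:,2],[0,2,5]).round(3)); 
a=cv2.resize(s['color'][190:290,250:370],None,fx=5,fy=5); cv2.imwrite('pics/s3.png',cv2.cvtColor(a,cv2.COLOR_RGB2BGR))
E
```

```text
time_s: 4.05
tool_pos: [0.4365, -0.1004, 0.0531]
tool_rot: [-179.9, -0.0, 77.0]
force: [0.1, -0.3, 0.1]
grip_width: 0.0587
grasp_force: 0.0
{'time_s': np.float64(4.05), 'tool_pos': array([ 0.4365, -0.1004,  0.0531]), 'tool_rot': array([-1.79928e+02, -2.22000e-02,  7.70152e+01]), 'force': array([ 0.0973, -0.2526,  0.069 ]), 'grip_width': np.float64(0.0587), 'grasp_force': np.float64(0.0), 'qpos': array([ 49.3419,   5.3269, -40.7858, 120.1673,   4.165 ,  55.935 ,
        -6.646 ])}
[0.059 0.063 0.068]
```

View pics/s3.png

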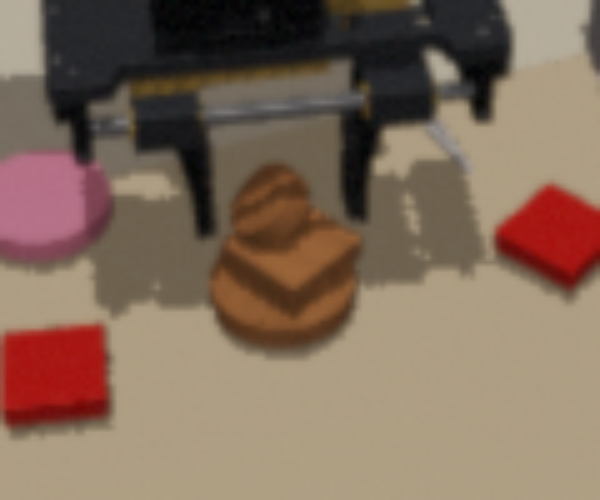

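The small lid now looks tilted: the fingers were still opening as they came down. I'll raise the tool and inspect it.

```bash
python3 -m creep '[60,0,0,-0.3,0,0,0, 60,0,0,-1,0,0,0, 60,0,0,-2,0,0,0, 60,0,0,-3,0,0,0, 60,0,0,-4,0,0,0, 60,0,0,-4,0,0,0, 60,0,0,-4,0,0,0]'
python3 - <<'E'
from h import *
state(); c=cam('wrist'); np.savez('pics/w4.npz',**c); a=cv2.resize(c['color'][80:260,200:460],None,fx=3,fy=3); cv2.imwrite('pics/w4.png',cv2.cvtColor(a,cv2.COLOR_RGB2BGR))
fit(c,(.436,-.104),.072,.03); fit(c,(.436,-.104),.048,.042); fit(c,(.436,-.104),.024,.045)
P=cloud(c); m=slab(P,(.436,-.104),.03,.052,.1); q=P[m]; print(q.min(0),q.max(0)); print(np.linalg.lstsq(np.c_[q[:,:2],np.ones(len(q))],q[:,2],rcond=None)[0])
E
```

```text
time_s: 4.8
tool_pos: [0.4376, -0.1008, 0.1749]
tool_rot: [179.9, 0.1, 77.0]
force: [-0.2, -0.9, -0.4]
grip_width: 0.0599
grasp_force: 0.0
{'time_s': np.float64(4.8), 'tool_pos': array([ 0.4376, -0.1008,  0.1749]), 'tool_rot': array([1.798665e+02, 6.290000e-02, 7.700660e+01]), 'force': array([-0.2214, -0.9141, -0.3823]), 'grip_width': np.float64(0.0599), 'grasp_force': np.float64(0.0), 'qpos': array([ 51.493 ,  -4.2546, -39.7684, 112.405 ,  -2.8117,  70.7569,
        -0.2699])}
1050 zmed 0.0738 circ [ 433.  -101.1] 39.0 rect [ 436.1 -102.2] [38.  28.3] 77.1
1059 zmed 0.0483 circ [ 440.6 -107.7] 62.5 rect [ 440.6 -107.5] [46.1 46.4] 25.3
1136 zmed 0.0245 circ [ 436.5 -104.3] 67.5 rect [434.9 -95.2] [66.9 48.4] 11.1
[ 0.41420326 -0.11868442  0.05866561] [ 0.45029045 -0.08189063  0.0835481 ]
[ 0.49492667 -0.19945359 -0.16100461]
```

View pics/w4.png

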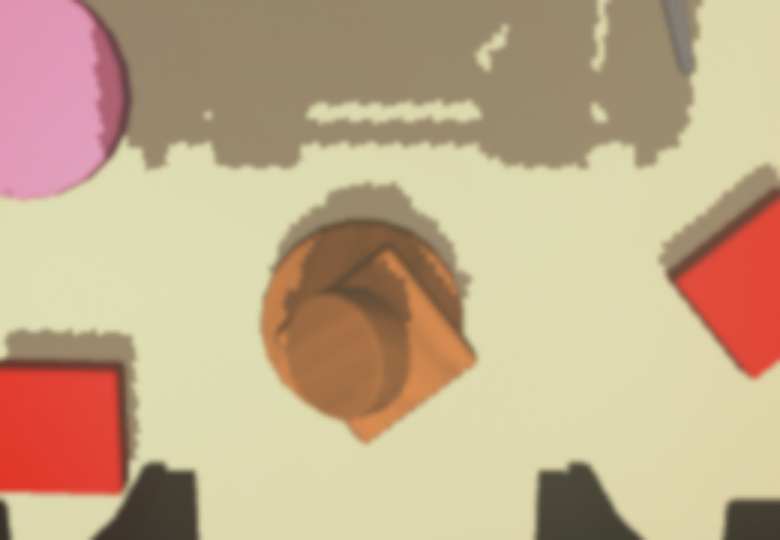

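The crop shows the small lid tilted about 27°, its face centred at crop (335,352), low towards the crop's left. I'll fit its face plane so the grip can match the tilt.

Run:
```python
from h import *
c=dict(np.load('pics/w4.npz')); P=cloud(c)
q=P[182:212,299:322].reshape(-1,3); 
for _ in range(6):
    A=np.c_[q[:,:2],np.ones(len(q))]; k=np.linalg.lstsq(A,q[:,2],rcond=None)[0]; r=abs(A@k-q[:,2]); q=q[r<max(.0015,1.5*np.median(r))]
n=np.r_[-k[:2],1]; n/=np.linalg.norm(n); print(k,len(q),r.mean(),'n',n,'tilt',np.degrees(np.arccos(n[2])),'az',np.degrees(np.arctan2(n[1],n[0])))
m=slab(P,(.436,-.104),.035,.054,.1); m&=abs(P[...,:2]@k[:2]+k[2]-P[...,2])*n[2]<.0015
m=cv2.morphologyEx(m.astype(np.uint8),cv2.MORPH_OPEN,np.ones((3,3)))>0
q=P[m]; e1=np.cross([0,1,0],n); e1/=np.linalg.norm(e1); e2=np.cross(n,e1)
uv=np.c_[q@e1,q@e2].astype(np.float32); cc,rr=cv2.minEnclosingCircle(uv*1000)
C=e1*cc[0]/1000+e2*cc[1]/1000+n*np.median(q@n); print('top centre',C.round(4),'diam',rr*2,'bottom centre',(C-.024*n).round(4),'flange mid',(C-.007*n).round(4))
```

```text
[ 0.8548333  -0.17763602 -0.31212144] 461 0.00043857626809200664 n [-0.64393523  0.13381099  0.75328749] tilt 41.124041454163006 az 168.26089405488503
top centre [ 0.4282 -0.0999  0.0716] diam 37.67936325073242 bottom centre [ 0.4436 -0.1031  0.0536] flange mid [ 0.4327 -0.1009  0.0664]
```

The lid rests tilted 41° on the medium lid. I'll grip it across the tilt axis at yaw 168, then level it by tilting the tool.

Run:
```python
from h import *
go((.4327,-.1009,.130),168)
```

```text
row: [-0.04  -0.132  1.462] [-3.0000e-03  5.0000e-03 -1.5166e+01] n>= 0.8812513070433189 10.593217614297954
```

```bash
python3 -m creep '[60,-0.04,-0.13,0,0,0,-15.17, 60,-0.04,-0.13,0,0,0,-15.17, 60,-0.04,-0.13,0,0,0,-15.17, 60,-0.04,-0.13,0,0,0,-15.17, 60,-0.04,-0.13,0,0,0,-15.17, 60,-0.04,-0.13,0,0,0,-15.17, 60,-0.04,-0.13,0,0,0,-15.17, 60,-0.04,-0.13,0,0,0,-15.17, 60,-0.04,-0.13,1.46,0,0,-15.17, 60,-0.04,-0.13,1.46,0,0,-15.17, 60,-0.04,-0.13,1.46,0,0,-15.17, 60,-0.04,-0.13,1.46,0,0,-15.17]'
python3 -m creep '[60,0,0,0,0,0,0, 60,0,0,0,0,0,0]'
python3 - <<'E'
from h import *
state(); go((.4327,-.1009,.05),168)
c=cam('side'); P=cloud(c); m=slab(P,(.433,-.108),.07,.05,.16)&(c['color'].max(-1)<60); print(np.percentile(P[m][:,2],[0,1,2,5]).round(3))
E
```

```text
time_s: 6.05
tool_pos: [0.4318, -0.1005, 0.1286]
tool_rot: [180.0, -0.2, 168.1]
force: [0.2, -0.5, -0.3]
grip_width: 0.0602
grasp_force: 0.0
time_s: 6.25
tool_pos: [0.4327, -0.1008, 0.1298]
tool_rot: [180.0, -0.0, 167.9]
force: [-0.1, 0.2, -0.0]
grip_width: 0.0598
grasp_force: 0.0
{'time_s': np.float64(6.25), 'tool_pos': array([ 0.4327, -0.1008,  0.1298]), 'tool_rot': array([ 1.799971e+02, -2.850000e-02,  1.679432e+02]), 'force': array([-0.105 ,  0.2288, -0.0202]), 'grip_width': np.float64(0.0598), 'grasp_force': np.float64(0.0), 'qpos': array([ 47.0338,  -1.9773, -36.2972, 116.2302,  -1.2912,  65.3976,
        89.2342])}
row: [-0.    -0.003  2.66 ] [ 0.    -0.005 -0.009] n>= 1.5960810769177158 0.007405336502896938
[0.135 0.135 0.136 0.138]
```

```bash
python3 -m creep '[60,0,0,1,0,0,0, 60,0,0,1.8,0,0,0, 60,0,0,2.4,0,0,0, 60,0,0,2.68,0,0,0, 60,0,0,2.68,0,0,0, 36,0,0,2.68,0,0,0, 34,0,0,2.68,0,0,0, 34,0,0,2.68,0,0,0, 34,0,0,2.68,0,0,0, 34,0,0,2.68,0,0,0]' 15
python3 - <<'E'
from h import *
s=cam('side'); 
a=cv2.resize(s['color'][190:290,250:370],None,fx=5,fy=5); cv2.imwrite('pics/s5.png',cv2.cvtColor(a,cv2.COLOR_RGB2BGR)); state()
E
```

```text
time_s: 7.3
tool_pos: [0.4333, -0.1011, 0.0501]
tool_rot: [-180.0, 0.1, 168.0]
force: [-0.0, -0.3, 0.1]
grip_width: 0.0373
grasp_force: 15.0
{'time_s': np.float64(7.35), 'tool_pos': array([ 0.4333, -0.101 ,  0.05  ]), 'tool_rot': array([-1.799841e+02,  5.100000e-02,  1.680239e+02]), 'force': array([0.7986, 0.1076, 1.2107]), 'grip_width': np.float64(0.0376), 'grasp_force': np.float64(15.0), 'qpos': array([ 45.9096,   4.7327, -37.0322, 120.8958,   3.4867,  55.3225,
        85.0125])}
```

View pics/s5.png

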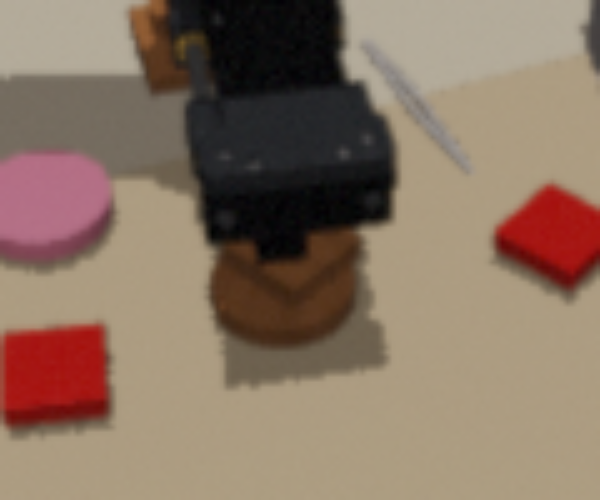

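The grip holds: 37.4 mm opening at 15 N. I'll lift, travel vertically to near the small canister and measure it on the way.

Run:
```python
from h import *
go((.52,.28,.19),168)
```

```text
row: [-0.195 13.023 -4.669] [-0.003  0.009  0.004] n>= 8.301448224750507 0.006815547161948501
```

```bash
python3 -m creep '[34,0,0,-1.5,0,0,0, 34,0,0,-3,0,0,0, 34,0,0.5,-4.67,0,0,0, 34,-0.2,13,-4.67,0,0,0, 34,-0.2,13,-4.67,0,0,0, 34,-0.2,13,-4.67,0,0,0, 34,-0.2,13,-4.67,0,0,0, 34,-0.2,13,-4.67,0,0,0, 34,-0.2,13,-4.67,0,0,0, 34,-0.2,13,-4.67,0,0,0, 34,-0.2,13,-4.67,0,0,0, 34,-0.2,13,-4.67,0,0,0]'
python3 -m creep '[34,0,0,0,0,0,0, 34,0,0,0,0,0,0]'
python3 - <<'E'
from h import *
state(); c=cam('wrist'); s=cam('side'); t=cam('top')
fit(c,(.516,.437),.048,.035); fit(c,(.647,.212),.066,.045)
def bright(c): return c['color'][...,0].astype(int)>c['color'][...,2]+35
P=cloud(s); m=bright(s)&slab(P,(.515,.272),.05,.12,.26); print(m.sum(), P[m].min(0).round(3),P[m].max(0).round(3))
v,u=np.argwhere(m).mean(0).astype(int); print(u,v)
a=cv2.resize(s['color'][v-35:v+35,u-50:u+50],None,fx=4,fy=4); b=cv2.resize(c['color'],(400,280)); cv2.imwrite('pics/s6.png',cv2.cvtColor(np.hstack([a,b]),cv2.COLOR_RGB2BGR))
E
```

```text
time_s: 8.55
tool_pos: [0.5183, 0.2846, 0.1894]
tool_rot: [179.8, -0.2, 168.4]
force: [-0.3, -0.3, -0.6]
grip_width: 0.0379
grasp_force: 15.0
time_s: 8.75
tool_pos: [0.52, 0.2776, 0.1894]
tool_rot: [-179.9, 0.0, 167.9]
force: [0.3, -0.9, -0.4]
grip_width: 0.0374
grasp_force: 15.0
{'time_s': np.float64(8.75), 'tool_pos': array([0.52  , 0.2776, 0.1894]), 'tool_rot': array([-1.799059e+02,  7.400000e-03,  1.679145e+02]), 'force': array([ 0.3372, -0.8928, -0.3599]), 'grip_width': np.float64(0.0374), 'grasp_force': np.float64(14.9998), 'qpos': array([ 14.8934,  20.1711, -55.8744,  92.7892,  17.1563,  76.252 ,
        34.4199])}
404 zmed 0.0474 circ [515.9 437.4] 33.4 rect [516.  437.5] [33.2 29.6] 78.0
144 zmed 0.0655 circ [647.3 213.7] 60.8 rect [658.8 218.4] [31.  60.8] 22.6
7 [0.503 0.265 0.2  ] [0.511 0.289 0.203]
280 104
```

View pics/s6.png

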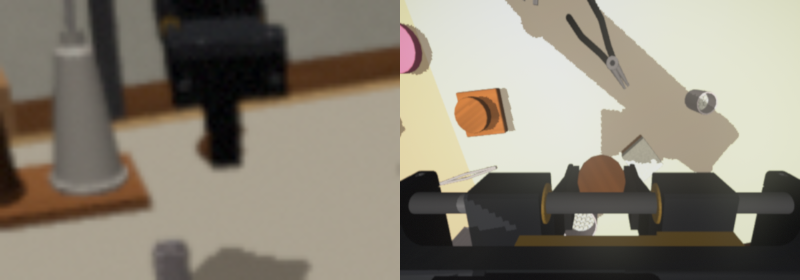

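The wrist view shows the held lid's face at composite (600,175), which is pixel (320,250), and the small canister at (516.0, 437.5) mm. I'll fit the held lid's tilt and work out the levelled pose.

```bash
cat >> h.py <<'E'
from scipy.spatial.transform import Rotation as Ro
def face(c,u0,u1,v0,v1):
    P=cloud(c); q=P[v0:v1,u0:u1].reshape(-1,3)
    for _ in range(8):
        ce=np.median(q,0); n=np.linalg.svd(q-q.mean(0),full_matrices=False)[2][2]; n*=np.sign(n[2]); r=abs((q-q.mean(0))@n); q=q[r<max(.0015,1.5*np.median(r))]
    d=q.mean(0)@n
    m=(abs(P@n-d)<.002)&(np.linalg.norm(P-ce,axis=-1)<.04); m=cv2.morphologyEx(m.astype(np.uint8),cv2.MORPH_OPEN,np.ones((3,3)))>0
    q=P[m]; e1=np.cross([0,1,0],n); e1/=np.linalg.norm(e1); e2=np.cross(n,e1)
    cc,rr=cv2.minEnclosingCircle((np.c_[q@e1,q@e2]*1000).astype(np.float32))
    C=e1*cc[0]/1000+e2*cc[1]/1000+n*d; print('n',n.round(3),'tilt',np.degrees(np.arccos(n[2])).round(1),'C',C.round(4),'diam',round(rr*2,1),m.sum()); return n,C
def goR(p,T):
    o=env.get_obs(); R=Ro.from_euler('xyz',o['tool_rot'],degrees=True)
    d=R.inv().apply(np.array(p)-o['tool_pos'])/0.03; r=(R.inv()*T).as_rotvec(degrees=True)/6
    print('row:',d.round(3),r.round(3),'n>=',np.linalg.norm(d)*.6, np.linalg.norm(r)*6/8.59)
E
python3 - <<'E'
from h import *
c=cam('wrist'); n,C=face(c,300,345,236,258)
o=env.get_obs(); R=Ro.from_euler('xyz',o['tool_rot'],degrees=True); L=C-.007*n
print('tool frame: n',R.inv().apply(n).round(3),'mid',R.inv().apply(L-o['tool_pos']).round(4))
k=np.cross(n,[0,0,1]); k*=np.arccos(n[2])/np.linalg.norm(k)
for th in (0,-40,-80,-128):
    T=Ro.from_euler('z',th,degrees=True)*Ro.from_rotvec(k)*R
    off=T.apply(R.inv().apply(L-o['tool_pos'])); print(th,'toolz',T.apply([0,0,1]).round(2),'TCP',(np.array([.516,.4374,.14])-off).round(3)); goR(np.array([.516,.4374,.14])-off,T)
E
```

```text
n [-0.633  0.169  0.755] tilt 40.9 C [0.5089 0.2794 0.2057] diam 54.9 3514
tool frame: n [ 0.654  0.032 -0.756] mid [ 0.0068 -0.0011 -0.0106]
0 toolz [-0.63  0.17 -0.76] TCP [0.515 0.439 0.128]
row: [1.311 5.223 2.07 ] [-3.350e-01  6.816e+00 -6.000e-03] n>= 3.461743611173046 4.766542756493465
-40 toolz [-0.38  0.54 -0.76] TCP [0.516 0.44  0.128]
row: [1.266 5.249 2.07 ] [-2.693  6.421  6.373] n>= 3.4697013997284136 6.592838399419363
-80 toolz [ 0.06  0.65 -0.76] TCP [0.518 0.439 0.128]
row: [1.214 5.24  2.07 ] [-5.011  5.431 12.722] n>= 3.457882526554518 10.276647777802468
-128 toolz [ 0.52  0.4  -0.76] TCP [0.518 0.437 0.128]
row: [1.178 5.189 2.07 ] [-7.711  3.327 20.245] n>= 3.4256989206487307 15.309004798232575
```

```bash
cat > lid.py <<'E'
from h import *
def plan(th,L):
    o=env.get_obs(); R=Ro.from_euler('xyz',[180,0,168],degrees=True)
    n=R.apply([.654,.0,-.756]); k=np.cross(n,[0,0,1]); k*=np.arccos(n[2]/np.linalg.norm(n))/np.linalg.norm(k)
    T=Ro.from_euler('z',th,degrees=True)*Ro.from_rotvec(k)*R
    p=np.array(L)-T.apply([.0006,0,-.0164]); print(th,'toolz',T.apply([0,0,1]).round(2),'TCP',p.round(3),'eul',T.as_euler('xyz',degrees=True).round(1)); goR(p,T)
E
python3 -c "
from lid import *
plan(-75,(.516,.40,.17)); plan(-128,(.516,.4374,.17))"
```

```text
-75 toolz [-0.03  0.65 -0.76] TCP [0.515 0.41  0.157] eul [180.  -40.9  93. ]
row: [1.08  4.284 1.084] [-4.441  5.809 11.918] n>= 2.7297836390376085 9.76682099341463
-128 toolz [ 0.5   0.42 -0.76] TCP [0.524 0.444 0.157] eul [180.  -40.9  40. ]
row: [1.042 5.443 1.084] [-7.532  3.697 20.233] n>= 3.388050476835559 15.299247488270002
```

```bash
python3 -m creep '[34,0.3,1,0.2,-0.7,0.9,1.8, 34,1.08,4.28,1.08,-4.44,5.81,11.92, 34,1.08,4.28,1.08,-4.44,5.81,11.92, 34,1.08,4.28,1.08,-4.44,5.81,11.92, 34,1.08,4.28,1.08,-4.44,5.81,11.92, 34,1.08,4.28,1.08,-4.44,5.81,11.92, 34,1.08,4.28,1.08,-4.44,5.81,11.92, 34,1.08,4.28,1.08,-4.44,5.81,11.92, 34,1.08,4.28,1.08,-4.44,5.81,11.92, 34,1.08,4.28,1.08,-4.44,5.81,11.92, 34,1.08,4.28,1.08,-4.44,5.81,11.92, 34,1.08,4.28,1.08,-4.44,5.81,11.92]'
python3 -m creep '[34,0,0,0,0,0,0, 34,0,0,0,0,0,0]'
python3 -c "
from lid import *
state(); plan(-75,(.516,.4374,.10)); plan(-128,(.516,.4374,.10))
c=cam('wrist'); face(c,300,345,236,258)
s=cam('side'); P=cloud(s); m=slab(P,(.513,.392),.06,.1,.3); v,u=np.argwhere(m).mean(0).astype(int) if m.sum() else (90,280); print(u,v,m.sum())
a=cv2.resize(s['color'][60:150,220:340],None,fx=5,fy=5); cv2.imwrite('pics/s7.png',cv2.cvtColor(a,cv2.COLOR_RGB2BGR))
"
```

```text
time_s: 10.15
tool_pos: [0.5152, 0.4108, 0.1574]
tool_rot: [179.9, -40.8, 93.2]
force: [-0.4, -0.5, -0.1]
grip_width: 0.0375
grasp_force: 15.0
time_s: 10.35
tool_pos: [0.5149, 0.4126, 0.1581]
tool_rot: [179.9, -40.9, 93.3]
force: [-0.0, -0.1, 0.3]
grip_width: 0.0379
grasp_force: 15.0
{'time_s': np.float64(10.35), 'tool_pos': array([0.5149, 0.4126, 0.1581]), 'tool_rot': array([179.9372, -40.9286,  93.2787]), 'force': array([-0.0487, -0.1017,  0.2811]), 'grip_width': np.float64(0.0379), 'grasp_force': np.float64(15.0), 'qpos': array([ 27.9668,  24.3038, -57.5495, 105.145 , -23.8836,  47.6145,
        -6.8158])}
-75 toolz [-0.03  0.65 -0.76] TCP [0.515 0.448 0.087] eul [180.  -40.9  93. ]
row: [-0.668  0.083  2.55 ] [-0.02  -0.011  0.035] n>= 1.5822304848526525 0.02924228623103896
-128 toolz [ 0.5   0.42 -0.76] TCP [0.524 0.444 0.087] eul [180.  -40.9  40. ]
row: [-0.772  0.356  2.46 ] [-5.803 -0.014  6.712] n>= 1.5614979255250732 6.197632023203268
n [ 0.025 -0.003  1.   ] tilt 1.4 C [0.5154 0.4106 0.1783] diam 55.0 3521
276 99 96
```

View pics/s7.png

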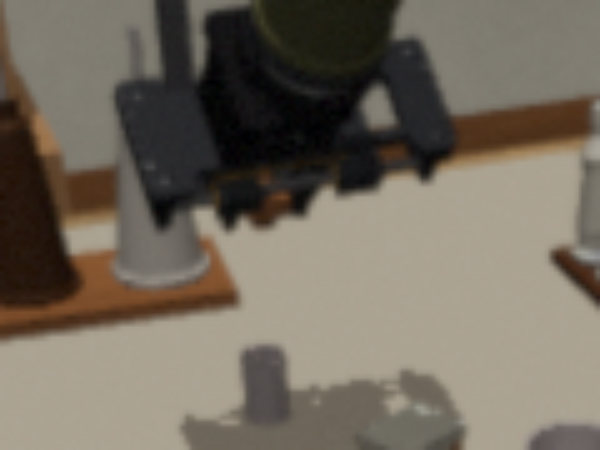

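The lid is now level within 1.4°. I'll locate its centre by colour before lowering it.

```bash
python3 -c "
from lid import *
c=cam('wrist'); hsv=cv2.cvtColor(c['color'],cv2.COLOR_RGB2HSV)
P=cloud(c); m=((hsv[...,0]<18)&(hsv[...,1]>90)&(abs(P[...,2]-.178)<.004)&(np.hypot(P[...,0]-.515,P[...,1]-.402)<.04)).astype(np.uint8)
cn=max(cv2.findContours(m,0,1)[0],key=cv2.contourArea); q=(cast(c,cn[:,0],.178)[:,:2]*1000).astype(np.float32)
print(m.sum(),q.min(0),q.max(0),cv2.minEnclosingCircle(q)); fit(c,(.516,.437),.048,.035)
"
```

```text
3311 [497.4305  393.59357] [534.6554  420.42374] ((515.9614868164062, 402.5531005859375), 18.730581283569336)
few
```

```bash
python3 -c "
from lid import *
o=env.get_obs(); R=Ro.from_euler('xyz',o['tool_rot'],degrees=True)
for d in ([0,.0349,0],[0,.0349,-.06],[0,.0349,-.100],[0,.0349,-.108],[0,.0349,-.117],[0,.0,.1]): print(d,(R.inv().apply(d)/.03).round(3))
"
```

```text
[0, 0.0349, 0] [0.878 0.065 0.761]
[0, 0.0349, -0.06] [-0.433  0.065  2.272]
[0, 0.0349, -0.1] [-1.306  0.066  3.279]
[0, 0.0349, -0.108] [-1.481  0.066  3.481]
[0, 0.0349, -0.117] [-1.677  0.066  3.707]
[0, 0.0, 0.1] [ 2.184e+00 -1.000e-03 -2.518e+00]
```

```bash
python3 -m creep '[34,0.88,0.07,0.76,0,0,0, 34,0.88,0.07,0.76,0,0,0, 34,-0.43,0.07,2.27,0,0,0, 34,-0.43,0.07,2.27,0,0,0, 34,-1.3,0.07,3.28,0,0,0, 34,-1.3,0.07,3.28,0,0,0, 34,-1.3,0.07,3.28,0,0,0, 34,-1.4,0.07,3.38,0,0,0, 34,-1.48,0.07,3.48,0,0,0, 34,-1.58,0.07,3.59,0,0,0, 34,-1.68,0.07,3.71,0,0,0, 34,-1.68,0.07,3.71,0,0,0]'
python3 -c "
from lid import *
c=cam('wrist'); hsv=cv2.cvtColor(c['color'],cv2.COLOR_RGB2HSV)
P=cloud(c); m=((hsv[...,0]<18)&(hsv[...,1]>90)&(abs(P[...,2]-.062)<.006)&(np.hypot(P[...,0]-.516,P[...,1]-.437)<.03)).astype(np.uint8)
cn=max(cv2.findContours(m,0,1)[0],key=cv2.contourArea); q=(cast(c,cn[:,0],.062)[:,:2]*1000).astype(np.float32)
print(m.sum(),np.median(P[m>0][:,2]),cv2.minEnclosingCircle(q)); state(); face(c,300,345,236,258)"
```

```text
time_s: 11.7
tool_pos: [0.5154, 0.4473, 0.0414]
tool_rot: [-180.0, -41.0, 93.1]
force: [0.3, -2.9, 7.0]
grip_width: 0.0375
grasp_force: 15.0
3401 0.06285665909236955 ((516.44775390625, 437.4855041503906), 18.890626907348633)
{'time_s': np.float64(11.75), 'tool_pos': array([0.5154, 0.4472, 0.0414]), 'tool_rot': array([179.9956, -40.9891,  93.11  ]), 'force': array([-0.7439, -1.7378,  5.7298]), 'grip_width': np.float64(0.037), 'grasp_force': np.float64(15.0004), 'qpos': array([ 19.1599,  35.8157, -52.3006, 107.5206, -18.7527,  34.2964,
        -5.9313])}
n [0.012 0.042 0.999] tilt 2.5 C [0.5158 0.4445 0.0628] diam 55.1 3578
```

The lid is on the rim: top at z = 0.0629, centred within 0.5 mm, with 6 N of contact. Releasing and lifting.

```bash
python3 -m creep '[55,0,0,0,0,0,0, 55,0,0,0,0,0,0, 55,0,0,0,0,0,0, 55,0,0,0,0,0,0, 55,0,0,0,0,0,0, 55,0.6,0,-0.7,0,0,0, 55,1.3,0,-1.5,0,0,0, 55,2.18,0,-2.52,0,0,0, 55,3,0,-3.5,0,0,0, 55,3,0,-3.5,0,0,0]'
python3 -c "
from h import *
state(); go((.50,.10,.19),115); go((.4406,-.1075,.19),115)
t=cam('top'); fit(t,(.516,.437),.062,.03); c=cam('wrist'); fit(c,(.516,.437),.062,.03)"
```

```text
time_s: 12.75
tool_pos: [0.5175, 0.448, 0.1846]
tool_rot: [179.4, -41.1, 93.5]
force: [-0.3, 0.8, -0.6]
grip_width: 0.0552
grasp_force: 0.0
{'time_s': np.float64(12.75), 'tool_pos': array([0.5175, 0.448 , 0.1846]), 'tool_rot': array([179.3872, -41.0656,  93.4965]), 'force': array([-0.2713,  0.8012, -0.5623]), 'grip_width': np.float64(0.0552), 'grasp_force': np.float64(0.0), 'qpos': array([ 24.1023,  23.6121, -57.4045, 102.2621, -23.0057,  47.7873,
       -11.2873])}
row: [-8.584 -1.206 -7.73 ] [ 1.381 -6.745 -3.465] n>= 6.968753402622691 5.383543829087202
row: [-13.698  -3.556 -12.211] [ 1.381 -6.745 -3.465] n>= 11.215548377891983 5.383543829087202
few
521 zmed 0.0627 circ [517.1 430.1] 33.5 rect [517.4 424.4] [33.5 12.9] 3.2
```

```bash
python3 -m creep '[60,-8.58,-1.21,-7.73,1.38,-6.745,-3.465, 60,-8.58,-1.21,-7.73,1.38,-6.745,-3.465, 60,-8.58,-1.21,-7.73,1.38,-6.745,-3.465, 60,-8.58,-1.21,-7.73,1.38,-6.745,-3.465, 60,-8.58,-1.21,-7.73,1.38,-6.745,-3.465, 60,-8.58,-1.21,-7.73,1.38,-6.745,-3.465, 60,-13.7,-3.56,-12.21,1.38,-6.745,-3.465, 60,-13.7,-3.56,-12.21,1.38,-6.745,-3.465, 60,-13.7,-3.56,-12.21,1.38,-6.745,-3.465, 60,-13.7,-3.56,-12.21,1.38,-6.745,-3.465, 60,-13.7,-3.56,-12.21,1.38,-6.745,-3.465, 60,-13.7,-3.56,-12.21,1.38,-6.745,-3.465]'
python3 -m creep '[70,0,0,0,0,0,0, 70,0,0,0,0,0,0, 70,0,0,0,0,0,0]' 20
python3 -c "
from h import *
state(); c=cam('wrist'); save(c,'w8'); fit(c,(.44,-.107),.048,.042); fit(c,(.436,-.104),.024,.045); fit(c,(.618,-.226),.058,.04); t=cam('top'); fit(t,(.516,.437),.062,.03); fit(c,(.46,.09),.048,.03)
go((.4406,-.1075,.027),115)"
```

```text
time_s: 14.05
tool_pos: [0.4352, -0.1157, 0.1844]
tool_rot: [-179.3, -0.1, 114.5]
force: [-0.7, 0.2, -0.4]
grip_width: 0.0601
grasp_force: 0.0
time_s: 14.35
tool_pos: [0.4386, -0.1075, 0.1857]
tool_rot: [-179.5, -0.1, 115.2]
force: [-0.4, 0.5, 0.7]
grip_width: 0.0686
grasp_force: 0.0
{'time_s': np.float64(14.35), 'tool_pos': array([ 0.4386, -0.1075,  0.1857]), 'tool_rot': array([-1.794638e+02, -1.207000e-01,  1.152310e+02]), 'force': array([-0.4475,  0.5445,  0.6536]), 'grip_width': np.float64(0.0686), 'grasp_force': np.float64(0.0), 'qpos': array([ 46.1747,  -3.6895, -34.256 , 110.9336,  -1.936 ,  72.6268,
        37.801 ])}
2293 zmed 0.0484 circ [ 440.7 -107.2] 62.7 rect [ 440.6 -107.3] [45.8 46. ] 25.4
1241 zmed 0.0245 circ [ 436.6 -104.3] 67.4 rect [433.2 -98.9] [66.7 54.2] 31.4
few
159 zmed 0.061 circ [513.3 434.7] 39.1 rect [514.3 436.4] [34.4 34.8] 88.1
867 zmed 0.0483 circ [462.7  77.1] 44.9 rect [465.5  71.1] [44.9 14.7] 25.2
row: [-0.023  0.112  5.298] [-0.089 -0.013  0.037] n>= 3.1794765602303716 0.06778662781675247
```

View pics/w8.png

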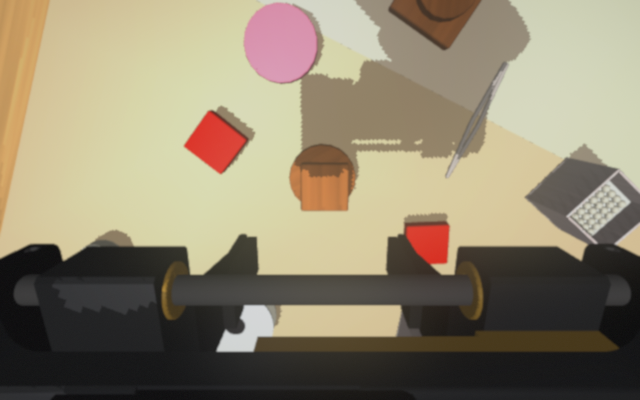

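The wrist view shows the medium square lid squared up to the tool at (325,187). Gripping it now.

```bash
python3 -m creep '[70,0,0.11,1.6,0,0,0, 70,0,0.11,3.2,0,0,0, 70,0,0.11,4.4,0,0,0, 70,0,0.11,5,0,0,0, 70,0,0.11,5.36,0,0,0, 70,0,0.11,5.36,0,0,0, 40,0,0.11,5.36,0,0,0, 40,0,0.11,5.36,0,0,0, 40,0,0.11,5.36,0,0,0, 40,0,0.11,5.36,0,0,0, 40,0,0.11,5.36,0,0,0, 40,0,0.11,5.36,0,0,0]' 20
python3 -c "
from h import *
state(); go((.55,-.19,.16),107.3)"
```

```text
time_s: 15.65
tool_pos: [0.4405, -0.1091, 0.0261]
tool_rot: [-179.5, 0.0, 115.0]
force: [-0.6, -0.3, 6.0]
grip_width: 0.046
grasp_force: 20.0
{'time_s': np.float64(15.65), 'tool_pos': array([ 0.4405, -0.1091,  0.0261]), 'tool_rot': array([-1.795133e+02,  1.530000e-02,  1.150173e+02]), 'force': array([-0.6208, -0.2588,  6.0105]), 'grip_width': np.float64(0.046), 'grasp_force': np.float64(19.9983), 'qpos': array([ 44.0467,   8.5329, -35.3084, 120.5703,   6.52  ,  53.0243,
        30.0883])}
row: [-3.989  2.13  -4.481] [-0.081  0.008  1.286] n>= 3.819832532726056 0.9001859940123961
```

```bash
python3 -c "
from h import *
go((.643,-.302,.17),107.3)"
```

```text
row: [-8.683  3.358 -4.824] [-0.081  0.008  1.286] n>= 6.291074641333092 0.9001859940123961
```

```bash
python3 -m creep '[40,0,0,-1.5,0,0,0, 40,0,0,-3,0,0,0, 40,0,0,-4.8,0,0,0, 40,-8.68,3.36,-4.82,-0.08,0,1.29, 40,-8.68,3.36,-4.82,-0.08,0,1.29, 40,-8.68,3.36,-4.82,-0.08,0,1.29, 40,-8.68,3.36,-4.82,-0.08,0,1.29, 40,-8.68,3.36,-4.82,-0.08,0,1.29, 40,-8.68,3.36,-4.82,-0.08,0,1.29, 40,-8.68,3.36,-4.82,-0.08,0,1.29, 40,-8.68,3.36,-4.82,-0.08,0,1.29, 40,-8.68,3.36,-4.82,-0.08,0,1.29]'
cat >> h.py <<'E'
def held(c,r=.05):
    "orange top of the held lid: plane height, rect, in mm; and offset from TCP"
    o=env.get_obs(); p=o['tool_pos']; P=cloud(c); hsv=cv2.cvtColor(c['color'],cv2.COLOR_RGB2HSV)
    m=((hsv[...,0]<18)&(hsv[...,1]>90)&(abs(P[...,2]-p[2]-.022)<.014)&(np.hypot(P[...,0]-p[0],P[...,1]-p[1])<r)).astype(np.uint8)
    z=np.median(P[m>0][:,2]); m=((m>0)&(abs(P[...,2]-z)<.003)).astype(np.uint8)
    cn=max(cv2.findContours(m,0,1)[0],key=cv2.contourArea); q=(cast(c,cn[:,0],z)[:,:2]*1000).astype(np.float32)
    cc,rr=cv2.minEnclosingCircle(q); b=cv2.minAreaRect(q)
    print('held ztop',z.round(4),'circ',np.round(cc,1),round(rr*2,1),'rect',np.round(b[0],1),np.round(b[1],1),round(b[2],1))
E
python3 -m creep '[40,0,0,0,0,0,0, 40,0,0,0,0,0,0]'
python3 -c "
from h import *
state(); c=cam('wrist'); held(c); fit(c,(.62,-.227),.058,.04)"
```

```text
time_s: 16.85
tool_pos: [0.6421, -0.3001, 0.1687]
tool_rot: [-179.9, -0.1, 107.4]
force: [0.5, -0.2, 0.1]
grip_width: 0.0459
grasp_force: 20.0
time_s: 17.05
tool_pos: [0.6423, -0.3009, 0.1696]
tool_rot: [-180.0, 0.0, 107.3]
force: [-0.1, -0.4, 0.3]
grip_width: 0.046
grasp_force: 20.0
{'time_s': np.float64(17.05), 'tool_pos': array([ 0.6423, -0.3009,  0.1696]), 'tool_rot': array([-1.799601e+02,  3.280000e-02,  1.073407e+02]), 'force': array([-0.1078, -0.4412,  0.3209]), 'grip_width': np.float64(0.046), 'grasp_force': np.float64(19.9977), 'qpos': array([ 43.5644,  29.9293, -30.1163,  76.2154,  14.8946,  77.7394,
        30.9796])}
held ztop 0.1917 circ [ 639.9 -291.5] 52.3 rect [ 639.5 -290.1] [45.9 29.4] 17.5
527 zmed 0.0576 circ [ 620.5 -228.9] 53.9 rect [ 620.4 -228.9] [38.4 39. ] 18.6
```

```bash
python3 -c "
from h import *
o=env.get_obs(); p=o['tool_pos']+[-.0216,.0695,0]
go(p,108.2); go(p-[0,0,.121],108.2)"
```

```text
row: [ 2.426e+00  3.000e-03 -2.000e-03] [-0.007  0.006 -0.146] n>= 1.455583731703539 0.1019772647039344
row: [2.429 0.005 4.032] [-0.007  0.006 -0.146] n>= 2.8240262038444337 0.1019772647039344
```

```bash
python3 -m creep '[40,2.43,0,0,0,0,-0.15, 40,2.43,0,0,0,0,-0.15, 40,2.43,0,0.8,0,0,-0.15, 40,2.43,0,1.6,0,0,-0.15, 40,2.43,0,2.4,0,0,-0.15, 40,2.43,0,3.2,0,0,-0.15, 40,2.43,0,3.45,0,0,-0.15, 40,2.43,0,3.6,0,0,-0.15, 40,2.43,0,3.75,0,0,-0.15, 40,2.43,0,3.9,0,0,-0.15, 40,2.43,0,4.03,0,0,-0.15, 40,2.43,0,4.03,0,0,-0.15]'
python3 -c "
from h import *
state(); c=cam('wrist'); held(c)"
```

```text
time_s: 18.3
tool_pos: [0.6218, -0.2324, 0.05]
tool_rot: [180.0, 0.1, 108.2]
force: [-1.5, 0.6, 6.6]
grip_width: 0.0458
grasp_force: 20.0
{'time_s': np.float64(18.3), 'tool_pos': array([ 0.6218, -0.2324,  0.05  ]), 'tool_rot': array([1.799653e+02, 9.130000e-02, 1.081836e+02]), 'force': array([-1.482 ,  0.6419,  6.6237]), 'grip_width': np.float64(0.0458), 'grasp_force': np.float64(19.9992), 'qpos': array([ 41.2439,  30.2967, -30.4939,  90.5335,  16.6647,  63.6524,
        24.9286])}
held ztop 0.0724 circ [ 619.3 -223.1] 52.8 rect [ 618.8 -221.6] [46.4 29.4] 18.3
```

Seated: top at 0.0724. Releasing and going to the large round lid.

```bash
python3 -m creep '[62,0,0,0,0,0,0, 62,0,0,0,0,0,0, 62,0,0,0,0,0,0, 62,0,0,-0.5,0,0,0, 80,0,0,-1.5,0,0,0, 87,0,0,-3,0,0,0, 87,0,0,-3,0,0,0, 87,0,0,-3,0,0,0]' 25
python3 -c "
from h import *
state(); go((.4366,-.1045,.15),108)"
```

```text
time_s: 19.15
tool_pos: [0.6222, -0.2323, 0.1405]
tool_rot: [179.9, 0.1, 108.2]
force: [-0.7, -0.6, -0.8]
grip_width: 0.0836
grasp_force: 0.0
{'time_s': np.float64(19.15), 'tool_pos': array([ 0.6222, -0.2323,  0.1405]), 'tool_rot': array([1.798782e+02, 1.445000e-01, 1.081918e+02]), 'force': array([-0.6766, -0.5994, -0.8415]), 'grip_width': np.float64(0.0836), 'grasp_force': np.float64(0.0), 'qpos': array([ 42.1996,  25.6919, -31.9113,  85.8093,  13.9834,  72.2979,
        26.8044])}
row: [ 5.977 -4.546 -0.341] [0.02  0.024 0.032] n>= 4.5102727286926 0.03135934160012906
```

```bash
python3 -m creep '[87,5.98,-4.55,-0.34,0,0,0, 87,5.98,-4.55,-0.34,0,0,0, 87,5.98,-4.55,-0.34,0,0,0, 87,5.98,-4.55,-0.34,0,0,0, 87,5.98,-4.55,-0.34,0,0,0, 87,5.98,-4.55,-0.34,0,0,0, 87,5.98,-4.55,-0.34,0,0,0]'
python3 -c "
from h import *
state(); c=cam('wrist'); fit(c,(.436,-.104),.024,.045); fit(c,(.62,-.229),.072,.04); go((.4366,-.1045,.013),108)"
```

```text
time_s: 19.85
tool_pos: [0.435, -0.1046, 0.1481]
tool_rot: [-179.9, 0.1, 108.2]
force: [0.4, -0.3, -0.4]
grip_width: 0.0871
grasp_force: 0.0
{'time_s': np.float64(19.85), 'tool_pos': array([ 0.435 , -0.1046,  0.1481]), 'tool_rot': array([-1.799298e+02,  5.010000e-02,  1.081805e+02]), 'force': array([ 0.4044, -0.3462, -0.4276]), 'grip_width': np.float64(0.0871), 'grasp_force': np.float64(0.0), 'qpos': array([ 48.4443,  -2.7168, -37.025 , 114.5642,  -1.6838,  67.6503,
        30.2722])}
4177 zmed 0.0244 circ [ 436.4 -104.5] 68.2 rect [ 436.5 -104.6] [66.9 67.4] 39.9
few
row: [-0.     0.041  4.504] [-0.007  0.002  0.026] n>= 2.7027615063306847 0.01893566890799993
```

```bash
python3 -m creep '[87,0,0.04,1.5,0,0,0, 87,0,0.04,3,0,0,0, 87,0,0.04,3.6,0,0,0, 87,0,0.04,4.1,0,0,0, 87,0,0.04,4.5,0,0,0, 87,0,0.04,4.5,0,0,0, 62,0,0.04,4.5,0,0,0, 62,0,0.04,4.5,0,0,0, 62,0,0.04,4.5,0,0,0, 62,0,0.04,4.5,0,0,0, 62,0,0.04,4.5,0,0,0]' 25
python3 -c "
from h import *
state(); x=np.array([np.cos(np.radians(108)),np.sin(np.radians(108))])
for L in ((.647,.2137),):
  h=np.array(L)-.09*x; print(h); go((*h,.17),108)"
```

```text
time_s: 21.0
tool_pos: [0.437, -0.1042, 0.014]
tool_rot: [180.0, 0.1, 108.2]
force: [-1.4, 0.3, 3.4]
grip_width: 0.067
grasp_force: 25.0
{'time_s': np.float64(21.0), 'tool_pos': array([ 0.437 , -0.1042,  0.014 ]), 'tool_rot': array([1.799863e+02, 6.400000e-02, 1.081814e+02]), 'force': array([-1.4052,  0.2643,  3.4105]), 'grip_width': np.float64(0.067), 'grasp_force': np.float64(25.0006), 'qpos': array([ 46.0617,   9.1672, -37.7678, 121.9218,   7.2793,  50.9939,
        22.2389])}
[0.67481153 0.12810491]
row: [ 4.876  9.949 -5.203] [0.002 0.011 0.03 ] n>= 7.344194578515227 0.022455072847966145
```

```bash
python3 -m creep '[62,0,0,-1.5,0,0,0, 62,0,0,-3,0,0,0, 62,0,0,-4.6,0,0,0, 62,4.88,9.95,-5.2,0,0,0, 62,4.88,9.95,-5.2,0,0,0, 62,4.88,9.95,-5.2,0,0,0, 62,4.88,9.95,-5.2,0,0,0, 62,4.88,9.95,-5.2,0,0,0, 62,4.88,9.95,-5.2,0,0,0, 62,4.88,9.95,-5.2,0,0,0, 62,4.88,9.95,-5.2,0,0,0, 62,4.88,9.95,-5.2,0,0,0]'
python3 -m creep '[62,0,0,0,0,0,0, 62,0,0,0,0,0,0]'
python3 -c "
from h import *
state(); c=cam('wrist'); held(c); fit(c,(.647,.2137),.066,.045)"
```

```text
time_s: 22.2
tool_pos: [0.6738, 0.1291, 0.1682]
tool_rot: [-179.9, -0.0, 108.3]
force: [-0.7, 0.7, -0.6]
grip_width: 0.0668
grasp_force: 25.0
time_s: 22.4
tool_pos: [0.674, 0.1264, 0.1692]
tool_rot: [-179.9, 0.1, 108.1]
force: [0.5, -0.5, -0.5]
grip_width: 0.0673
grasp_force: 25.0
{'time_s': np.float64(22.4), 'tool_pos': array([0.674 , 0.1264, 0.1692]), 'tool_rot': array([-1.799287e+02,  7.690000e-02,  1.080737e+02]), 'force': array([ 0.5122, -0.4989, -0.5463]), 'grip_width': np.float64(0.0673), 'grasp_force': np.float64(25.0), 'qpos': array([ 18.227 ,  30.6924, -44.6613,  79.7944,  21.5708,  78.2555,
        -8.6878])}
held ztop 0.1796 circ [674.6 126.5] 67.4 rect [670.9 137.6] [67.  43.2] 18.2
945 zmed 0.066 circ [648.3 211.6] 59.8 rect [648.2 211.3] [59.  58.6] 18.2
```

```bash
python3 -c "
from h import *
o=env.get_obs(); p=o['tool_pos']+[-.0263,.085,0]
go(p,108.1); go(p-[0,0,.101],108.1)"
```

```text
row: [ 2.966  0.045 -0.004] [-0.009  0.012 -0.005] n>= 1.7795156644435586 0.011336435639681255
row: [2.97  0.049 3.363] [-0.009  0.012 -0.005] n>= 2.692039375640705 0.011336435639681255
```

```bash
python3 -m creep '[62,2.97,0.05,0,0,0,0, 62,2.97,0.05,0,0,0,0, 62,2.97,0.05,0.8,0,0,0, 62,2.97,0.05,1.6,0,0,0, 62,2.97,0.05,2.3,0,0,0, 62,2.97,0.05,2.7,0,0,0, 62,2.97,0.05,2.85,0,0,0, 62,2.97,0.05,3,0,0,0, 62,2.97,0.05,3.12,0,0,0, 62,2.97,0.05,3.24,0,0,0, 62,2.97,0.05,3.36,0,0,0, 62,2.97,0.05,3.36,0,0,0]'
python3 -c "
from h import *
state(); c=cam('wrist'); held(c)"
```

```text
time_s: 23.65
tool_pos: [0.6483, 0.2137, 0.0701]
tool_rot: [180.0, 0.0, 108.2]
force: [-2.2, -2.4, 7.1]
grip_width: 0.0669
grasp_force: 25.0
{'time_s': np.float64(23.65), 'tool_pos': array([0.6483, 0.2137, 0.0701]), 'tool_rot': array([1.799786e+02, 2.170000e-02, 1.081781e+02]), 'force': array([-2.1527, -2.4152,  7.0968]), 'grip_width': np.float64(0.0669), 'grasp_force': np.float64(25.0011), 'qpos': array([ 10.6643,  35.0249, -43.6791,  86.2087,  25.1711,  68.8851,
       -18.7837])}
held ztop 0.0805 circ [648.6 214.4] 67.5 rect [645.1 225.2] [66.9 43.7] 18.3
```

Seated: top at 0.0805, centre offset about 3 mm. Releasing and going to pile A.

```bash
python3 -m creep '[84,0,0,0,0,0,0, 84,0,0,0,0,0,0, 84,0,0,0,0,0,0, 84,0,0,-0.5,0,0,0, 80,0,0,-1.5,0,0,0, 75,0,0,-3,0,0,0, 75,0,0,-3,0,0,0, 75,0,0,-3,0,0,0]' 20
python3 -c "
from h import *
state(); go((.459,.089,.16),108)"
```

```text
time_s: 24.5
tool_pos: [0.6489, 0.2142, 0.1608]
tool_rot: [179.8, -0.0, 108.2]
force: [-0.2, 0.5, -1.0]
grip_width: 0.0756
grasp_force: 0.0
{'time_s': np.float64(24.5), 'tool_pos': array([0.6489, 0.2142, 0.1608]), 'tool_rot': array([ 1.798297e+02, -2.500000e-03,  1.081940e+02]), 'force': array([-0.1855,  0.5427, -0.9802]), 'grip_width': np.float64(0.0756), 'grasp_force': np.float64(0.0), 'qpos': array([ 11.5511,  30.8635, -45.6704,  81.0028,  22.1438,  77.1376,
       -16.6715])}
row: [-1.990e+00 -7.316e+00  5.000e-03] [ 0.028 -0.     0.032] n>= 4.5491327393855245 0.030058567700458772
```

```bash
python3 -m creep '[75,-2,-7.32,0,0,0,0, 75,-2,-7.32,0,0,0,0, 75,-2,-7.32,0,0,0,0, 75,-2,-7.32,0,0,0,0, 75,-2,-7.32,0,0,0,0, 75,-2,-7.32,0,0,0,0, 75,-2,-7.32,0,0,0,0]'
python3 -c "
from h import *
state(); c=cam('wrist'); fit(c,(.459,.09),.048,.035); fit(c,(.46,.09),.024,.055); t=cam('top'); fit(t,(.648,.212),.08,.045); fit(t,(.62,-.229),.072,.04);fit(t,(.516,.437),.062,.03);go((.459,.089,.029),108)"
```

```text
time_s: 25.2
tool_pos: [0.4579, 0.0873, 0.1583]
tool_rot: [-180.0, 0.1, 108.1]
force: [0.7, -0.4, -0.4]
grip_width: 0.0751
grasp_force: 0.0
{'time_s': np.float64(25.2), 'tool_pos': array([0.4579, 0.0873, 0.1583]), 'tool_rot': array([-1.799571e+02,  5.880000e-02,  1.080994e+02]), 'force': array([ 0.6571, -0.4286, -0.4136]), 'grip_width': np.float64(0.0751), 'grasp_force': np.float64(0.0), 'qpos': array([ 3.730100e+01, -7.710000e-02, -5.066990e+01,  1.112362e+02,
        2.700000e-03,  6.885050e+01,  4.729600e+00])}
2481 zmed 0.0484 circ [459.1  88.7] 50.2 rect [458.8  88.8] [48.6 49.5] 19.6
2281 zmed 0.0244 circ [460.6  90.1] 90.6 rect [460.7  90.2] [66.3 65.6] 83.7
409 zmed 0.08 circ [645.9 212.2] 68.5 rect [648.7 214.5] [59.3 66.1] 39.8
289 zmed 0.0718 circ [ 618.9 -230.1] 61.3 rect [ 618.9 -230.4] [46.4 47.5] 19.1
164 zmed 0.0616 circ [513.8 434.9] 38.4 rect [514.2 435.1] [37.1 34.8] 88.1
row: [1.000e-03 1.500e-02 4.314e+00] [-0.003 -0.011  0.039] n>= 2.5884821377342844 0.02819628675505599
```

```bash
python3 -m creep '[75,0,0.02,1.5,0,0,0, 75,0,0.02,2.8,0,0,0, 75,0,0.02,3.6,0,0,0, 75,0,0.02,4.1,0,0,0, 75,0,0.02,4.31,0,0,0, 75,0,0.02,4.31,0,0,0, 44,0,0.02,4.31,0,0,0, 44,0,0.02,4.31,0,0,0, 44,0,0.02,4.31,0,0,0, 44,0,0.02,4.31,0,0,0, 44,0,0.02,4.31,0,0,0, 44,0,0.02,4.31,0,0,0]' 20
python3 -c "
from h import *
state(); go((.52,-.2,.17),80); go((.48,-.496,.17),60)"
```

```text
time_s: 26.5
tool_pos: [0.459, 0.088, 0.0297]
tool_rot: [-180.0, 0.0, 108.2]
force: [-0.1, -0.3, 4.2]
grip_width: 0.0494
grasp_force: 20.0
{'time_s': np.float64(26.5), 'tool_pos': array([0.459 , 0.088 , 0.0297]), 'tool_rot': array([-1.799926e+02,  2.760000e-02,  1.081736e+02]), 'force': array([-0.0815, -0.3051,  4.2247]), 'grip_width': np.float64(0.0494), 'grasp_force': np.float64(20.0006), 'qpos': array([ 32.9493,  12.3205, -50.2282, 118.6118,  11.7281,  54.0175,
        -5.403 ])}
row: [-9.758 -1.062 -4.673] [-0.     0.005  4.696] n>= 6.522953870881082 3.27981488903148
row: [-18.717  -5.406  -4.668] [1.000e-03 5.000e-03 8.029e+00] n>= 12.020129001755217 5.608102871067076
```

```bash
python3 -m creep '[44,0,0,-1.5,0,0,0, 44,0,0,-3,0,0,0, 44,0,0,-4.67,0,0,0, 44,-9.76,-1.06,-4.67,0,0,4.7, 44,-9.76,-1.06,-4.67,0,0,4.7, 44,-9.76,-1.06,-4.67,0,0,4.7, 44,-9.76,-1.06,-4.67,0,0,4.7, 44,-9.76,-1.06,-4.67,0,0,4.7, 44,-9.76,-1.06,-4.67,0,0,4.7, 44,-9.76,-1.06,-4.67,0,0,4.7, 44,-9.76,-1.06,-4.67,0,0,4.7]'
python3 -c "
from h import *
state(); go((.48,-.496,.17),60)"
```

```text
time_s: 27.6
tool_pos: [0.5193, -0.2007, 0.1684]
tool_rot: [-179.9, -0.1, 79.8]
force: [-0.6, 0.7, -0.9]
grip_width: 0.0493
grasp_force: 20.0
{'time_s': np.float64(27.6), 'tool_pos': array([ 0.5193, -0.2007,  0.1684]), 'tool_rot': array([-1.79876e+02, -7.58000e-02,  7.98364e+01]), 'force': array([-0.5605,  0.7098, -0.8925]), 'grip_width': np.float64(0.0493), 'grasp_force': np.float64(20.0003), 'qpos': array([ 52.0958,  12.0657, -37.8629,  99.1797,   7.7051,  71.5291,
         2.2167])}
row: [-9.921  0.447 -0.068] [-0.023 -0.009  3.306] n>= 5.958739014378046 2.3093186249431876
```

```bash
python3 -m creep '[44,-9.92,0.45,-0.07,0,0,3.31, 44,-9.92,0.45,-0.07,0,0,3.31, 44,-9.92,0.45,-0.07,0,0,3.31, 44,-9.92,0.45,-0.07,0,0,3.31, 44,-9.92,0.45,-0.07,0,0,3.31, 44,-9.92,0.45,-0.07,0,0,3.31, 44,-9.92,0.45,-0.07,0,0,3.31, 44,-9.92,0.45,-0.07,0,0,3.31, 44,-9.92,0.45,-0.07,0,0,3.31]'
python3 -c "
from h import *
state(); c=cam('wrist'); held(c); fit(c,(.525,-.418),.058,.035)"
```

```text
time_s: 28.5
tool_pos: [0.4831, -0.4923, 0.1715]
tool_rot: [-180.0, -0.1, 60.3]
force: [0.5, 0.4, -0.8]
grip_width: 0.0492
grasp_force: 20.0
{'time_s': np.float64(28.5), 'tool_pos': array([ 0.4831, -0.4923,  0.1715]), 'tool_rot': array([-1.79958e+02, -8.12000e-02,  6.03361e+01]), 'force': array([ 0.5368,  0.3687, -0.8382]), 'grip_width': np.float64(0.0492), 'grasp_force': np.float64(20.0002), 'qpos': array([ 62.3298,  26.7976, -26.4032,  79.4528,  11.8204,  76.541 ,
         5.9655])}
held ztop 0.1902 circ [ 484.8 -491.1] 49.9 rect [ 489.1 -483.3] [31.6 49.3] 60.5
473 zmed 0.0578 circ [ 525.3 -422.2] 42.8 rect [ 525.3 -422. ] [41.8 41.5] 60.4
```

```bash
python3 -m creep '[44,0,0,0,0,0,0, 44,0,0,0,0,0,0, 44,0,0,0,0,0,0]'
python3 -c "
from h import *
c=cam('wrist'); held(c); fit(c,(.525,-.418),.058,.035); state()
o=env.get_obs(); p=o['tool_pos']+np.array([.5253-o['tool_pos'][0]-.0017,-.4221-o['tool_pos'][1]-.0012,0])
go(p,60); go(p-[0,0,o['tool_pos'][2]-.1715+.1195],60)"
```

```text
time_s: 28.85
tool_pos: [0.4817, -0.4947, 0.1717]
tool_rot: [-180.0, 0.0, 60.2]
force: [-0.4, 0.5, -0.9]
grip_width: 0.0493
grasp_force: 20.0
held ztop 0.1903 circ [ 483.4 -493.5] 50.1 rect [ 487.8 -485.7] [31.7 49.3] 60.3
472 zmed 0.0576 circ [ 525.4 -422.2] 42.7 rect [ 525.5 -422.1] [41.5 41.4] 60.3
{'time_s': np.float64(28.9), 'tool_pos': array([ 0.4815, -0.495 ,  0.1716]), 'tool_rot': array([-1.799732e+02,  4.210000e-02,  6.016090e+01]), 'force': array([ 0.32  , -0.0483,  0.1666]), 'grip_width': np.float64(0.0492), 'grasp_force': np.float64(20.0), 'qpos': array([ 62.3933,  26.8297, -26.255 ,  79.3668,  11.894 ,  76.5385,
         5.9861])}
row: [ 2.77e+00  2.80e-02 -2.00e-03] [-0.004  0.007  0.027] n>= 1.6622926700485734 0.01960920304715495
row: [2.773 0.029 3.985] [-0.004  0.007  0.027] n>= 2.912901409200893 0.01960920304715495
```

```bash
python3 -m creep '[44,2.77,0.03,0,0,0,0, 44,2.77,0.03,0,0,0,0, 44,2.77,0.03,0.8,0,0,0, 44,2.77,0.03,1.7,0,0,0, 44,2.77,0.03,2.6,0,0,0, 44,2.77,0.03,3.2,0,0,0, 44,2.77,0.03,3.45,0,0,0, 44,2.77,0.03,3.6,0,0,0, 44,2.77,0.03,3.75,0,0,0, 44,2.77,0.03,3.88,0,0,0, 44,2.77,0.03,3.99,0,0,0, 44,2.77,0.03,3.99,0,0,0]'
python3 -c "
from h import *
state(); c=cam('wrist'); held(c)"
```

```text
time_s: 30.1
tool_pos: [0.5239, -0.4242, 0.0537]
tool_rot: [180.0, 0.1, 60.1]
force: [-1.6, 1.3, 6.2]
grip_width: 0.049
grasp_force: 20.0
{'time_s': np.float64(30.1), 'tool_pos': array([ 0.5239, -0.4242,  0.0537]), 'tool_rot': array([1.799534e+02, 7.140000e-02, 6.012050e+01]), 'force': array([-1.5972,  1.3189,  6.216 ]), 'grip_width': np.float64(0.049), 'grasp_force': np.float64(20.0013), 'qpos': array([ 56.6496,  30.4364, -26.653 ,  88.8178,  14.699 ,  64.1805,
        -3.1365])}
held ztop 0.0725 circ [ 525.7 -423. ] 50.1 rect [ 530.1 -415.1] [31.6 49.3] 60.2
```

Seated: top at 0.0725. Releasing and returning for the last lid, the large square.

```bash
python3 -m creep '[66,0,0,0,0,0,0, 66,0,0,0,0,0,0, 66,0,0,0,0,0,0, 66,0,0,-0.5,0,0,0, 80,0,0,-1.5,0,0,0, 87,0,0,-3.3,0,0,0, 87,0,0,-3.3,0,0,0, 87,0,0,-3.3,0,0,0]' 25
python3 -c "
from h import *
state(); go((.52,-.2,.15),74); go((.4607,.0902,.15),83.7)"
```

```text
time_s: 30.95
tool_pos: [0.525, -0.4246, 0.1541]
tool_rot: [179.7, 0.1, 60.1]
force: [0.1, 0.7, 0.4]
grip_width: 0.0852
grasp_force: 0.0
{'time_s': np.float64(30.95), 'tool_pos': array([ 0.525 , -0.4246,  0.1541]), 'tool_rot': array([1.797334e+02, 8.790000e-02, 6.012750e+01]), 'force': array([0.0989, 0.7302, 0.4019]), 'grip_width': np.float64(0.0852), 'grasp_force': np.float64(0.0), 'qpos': array([ 57.397 ,  25.6336, -27.8965,  83.3715,  12.2541,  73.7309,
        -1.4161])}
row: [ 6.409 -3.873  0.108] [ 0.042  0.02  -2.312] n>= 4.4933924449954485 1.6152652662233775
row: [ 13.813 -10.405   0.066] [ 0.041  0.024 -3.929] n>= 10.375814003030888 2.744348122355903
```

```bash
python3 -m creep '[87,13.81,-10.4,0.07,0,0,-3.93, 87,13.81,-10.4,0.07,0,0,-3.93, 87,13.81,-10.4,0.07,0,0,-3.93, 87,13.81,-10.4,0.07,0,0,-3.93, 87,13.81,-10.4,0.07,0,0,-3.93, 87,13.81,-10.4,0.07,0,0,-3.93, 87,13.81,-10.4,0.07,0,0,-3.93, 87,13.81,-10.4,0.07,0,0,-3.93, 87,13.81,-10.4,0.07,0,0,-3.93, 87,13.81,-10.4,0.07,0,0,-3.93, 87,13.81,-10.4,0.07,0,0,-3.93, 87,13.81,-10.4,0.07,0,0,-3.93]'
python3 -m creep '[87,0,0,0,0,0,0, 87,0,0,0,0,0,0, 87,0,0,0,0,0,0]'
python3 -c "
from h import *
state(); c=cam('wrist'); fit(c,(.46,.09),.024,.055); go((.4607,.0902,.013),83.7); t=cam('top'); fit(t,(.525,-.422),.072,.04)"
```

```text
time_s: 32.15
tool_pos: [0.4577, 0.0945, 0.1478]
tool_rot: [-179.9, -0.0, 84.1]
force: [-0.1, -0.5, -0.6]
grip_width: 0.0869
grasp_force: 0.0
time_s: 32.45
tool_pos: [0.4594, 0.0892, 0.1482]
tool_rot: [-179.9, 0.0, 83.5]
force: [-0.3, 0.1, 0.6]
grip_width: 0.0873
grasp_force: 0.0
{'time_s': np.float64(32.45), 'tool_pos': array([0.4594, 0.0892, 0.1482]), 'tool_rot': array([-1.799081e+02,  1.850000e-02,  8.353510e+01]), 'force': array([-0.2617,  0.1369,  0.6406]), 'grip_width': np.float64(0.0873), 'grasp_force': np.float64(0.0), 'qpos': array([ 39.4697,   1.2266, -53.5074, 111.6426,   1.0496,  67.7238,
       -20.8958])}
5110 zmed 0.0244 circ [460.8  90.1] 90.7 rect [460.7  89.7] [65.7 65.7] 83.7
row: [0.029 0.047 4.508] [-0.014  0.002 -0.024] n>= 2.7048524213797656 0.019299414640268086
274 zmed 0.0721 circ [ 522.7 -422.9] 51.0 rect [ 522.2 -423.3] [47.1 48.5] 41.9
```

```bash
python3 -m creep '[87,0.03,0.05,1.5,0,0,0, 87,0.03,0.05,3,0,0,0, 87,0.03,0.05,3.6,0,0,0, 87,0.03,0.05,4.1,0,0,0, 87,0.03,0.05,4.5,0,0,0, 87,0.03,0.05,4.5,0,0,0, 60,0.03,0.05,4.5,0,0,0, 60,0.03,0.05,4.5,0,0,0, 60,0.03,0.05,4.5,0,0,0, 60,0.03,0.05,4.5,0,0,0, 60,0.03,0.05,4.5,0,0,0]' 25
python3 -c "
from h import *
state(); go((.657,-.107,.18),75)"
```

```text
time_s: 33.65
tool_pos: [0.4613, 0.0915, 0.0142]
tool_rot: [180.0, 0.0, 83.7]
force: [-1.8, -0.1, 5.0]
grip_width: 0.0653
grasp_force: 25.0
{'time_s': np.float64(33.65), 'tool_pos': array([0.4613, 0.0915, 0.0142]), 'tool_rot': array([1.799839e+02, 2.960000e-02, 8.369830e+01]), 'force': array([-1.8409, -0.1452,  5.0153]), 'grip_width': np.float64(0.0653), 'grasp_force': np.float64(25.0007), 'qpos': array([ 33.5132,  15.1041, -51.8439, 118.8261,  14.9767,  52.6633,
       -32.865 ])}
row: [-5.865  7.212 -5.523] [0.003 0.005 1.45 ] n>= 6.48733745149709 1.0126127796845843
```

```bash
python3 -m creep '[60,0,0,-1.5,0,0,0, 60,0,0,-3,0,0,0, 60,0,0,-5,0,0,0, 60,-5.86,7.21,-5.52,0,0,1.45, 60,-5.86,7.21,-5.52,0,0,1.45, 60,-5.86,7.21,-5.52,0,0,1.45, 60,-5.86,7.21,-5.52,0,0,1.45, 60,-5.86,7.21,-5.52,0,0,1.45, 60,-5.86,7.21,-5.52,0,0,1.45, 60,-5.86,7.21,-5.52,0,0,1.45, 60,-5.86,7.21,-5.52,0,0,1.45, 60,-5.86,7.21,-5.52,0,0,1.45]'
python3 -m creep '[60,0,0,0,0,0,0, 60,0,0,0,0,0,0, 60,0,0,0,0,0,0]'
python3 -c "
from h import *
c=cam('wrist'); state(); held(c); fit(c,(.6835,-.0115),.066,.05)"
```

```text
time_s: 34.85
tool_pos: [0.6559, -0.1051, 0.1788]
tool_rot: [-179.9, -0.0, 75.1]
force: [0.1, 0.8, -0.8]
grip_width: 0.0651
grasp_force: 25.0
time_s: 35.15
tool_pos: [0.6564, -0.1063, 0.1793]
tool_rot: [-180.0, 0.0, 75.1]
force: [-0.1, 0.2, -0.7]
grip_width: 0.0655
grasp_force: 25.0
{'time_s': np.float64(35.2), 'tool_pos': array([ 0.6564, -0.1065,  0.1792]), 'tool_rot': array([-1.799748e+02,  4.260000e-02,  7.503530e+01]), 'force': array([-0.981 , -0.4036,  0.5848]), 'grip_width': np.float64(0.0653), 'grasp_force': np.float64(24.9998), 'qpos': array([ 40.0157,  27.8936, -45.7077,  82.4489,  20.0503,  78.0502,
       -21.4577])}
held ztop 0.1895 circ [659.5 -97. ] 76.9 rect [659.1 -95.3] [42.3 68.5] 75.2
1086 zmed 0.0658 circ [683.1 -13.4] 80.8 rect [683.2 -13.3] [57.7 57.9] 75.4
```

```bash
python3 -c "
from h import *
o=env.get_obs(); p=o['tool_pos']+[.0272,.0934,0]
go(p-[0,0,.111],75.2)"
```

```text
row: [3.245 0.074 3.698] [-0.004  0.007 -0.027] n>= 2.951907857640547 0.02001987805307157
```

```bash
python3 -m creep '[60,3.24,0.07,0,0,0,0, 60,3.24,0.07,0,0,0,0, 60,3.24,0.07,0.8,0,0,0, 60,3.24,0.07,1.7,0,0,0, 60,3.24,0.07,2.5,0,0,0, 60,3.24,0.07,3,0,0,0, 60,3.24,0.07,3.15,0,0,0, 60,3.24,0.07,3.3,0,0,0, 60,3.24,0.07,3.45,0,0,0, 60,3.24,0.07,3.58,0,0,0, 60,3.24,0.07,3.7,0,0,0, 60,3.24,0.07,3.7,0,0,0]'
python3 -c "
from h import *
state(); c=cam('wrist'); held(c)"
```

```text
time_s: 36.4
tool_pos: [0.6843, -0.0135, 0.0702]
tool_rot: [180.0, 0.0, 75.0]
force: [-2.8, -0.6, 6.9]
grip_width: 0.0656
grasp_force: 25.0
{'time_s': np.float64(36.4), 'tool_pos': array([ 0.6843, -0.0135,  0.0702]), 'tool_rot': array([1.799543e+02, 3.810000e-02, 7.499350e+01]), 'force': array([-2.7929, -0.5678,  6.8537]), 'grip_width': np.float64(0.0656), 'grasp_force': np.float64(25.0018), 'qpos': array([ 30.0532,  35.2823, -43.8701,  85.9193,  25.4382,  69.0503,
       -32.716 ])}
held ztop 0.0805 circ [687.6  -4.4] 76.2 rect [688.  -3.] [41.8 66.4] 75.1
```

Seated: top at 0.0805. Releasing, retreating up and to one side, then a final check of all five.

```bash
python3 -m creep '[84,0,0,0,0,0,0, 84,0,0,0,0,0,0, 84,0,0,0,0,0,0, 84,0,0,-0.5,0,0,0, 84,0,0,-2,0,0,0, 84,0,0,-4,0,0,0, 84,-4,0,-5,0,0,0, 84,-7,0,-5,0,0,0, 84,-7,0,-5,0,0,0, 84,-7,0,-5,0,0,0, 84,-7,0,-5,0,0,0, 84,-7,0,-5,0,0,0]'
python3 -c "
from h import *
state(); t=cam('top'); s=cam('side')
for xy,z in (((.648,.212),.08),((.683,-.013),.08),((.62,-.229),.072),((.525,-.422),.072),((.516,.437),.062)):
    print(xy); fit(t,xy,z,.05); 
    P=cloud(t); q=P[slab(P,xy,.017,z-.015,z+.015)]; k=np.linalg.lstsq(np.c_[q[:,:2],np.ones(len(q))],q[:,2],rcond=None)[0]; print('  slope',k[:2].round(3))
a=cv2.cvtColor(np.clip(t['color']*1.4,0,255).astype(np.uint8),cv2.COLOR_RGB2BGR); b=cv2.cvtColor(s['color'],cv2.COLOR_RGB2BGR)
cv2.imwrite('pics/end.png',np.vstack([cv2.resize(b[90:400,230:500],None,fx=1.9,fy=1.9)]))"
```

```text
time_s: 37.65
tool_pos: [0.6288, -0.2207, 0.2189]
tool_rot: [180.0, 0.1, 74.6]
force: [0.2, 1.3, 0.5]
grip_width: 0.084
grasp_force: 0.0
{'time_s': np.float64(37.65), 'tool_pos': array([ 0.6288, -0.2207,  0.2189]), 'tool_rot': array([1.799794e+02, 9.630000e-02, 7.462360e+01]), 'force': array([0.2057, 1.3234, 0.5169]), 'grip_width': np.float64(0.084), 'grasp_force': np.float64(0.0), 'qpos': array([ 49.1168,  26.3383, -44.7357,  79.2255,  18.4887,  81.8296,
       -10.5816])}
(0.648, 0.212)
479 zmed 0.0799 circ [646.2 211.5] 68.5 rect [646.3 211.2] [66.4 63.4] 88.1
  slope [-0.02   0.007]
(0.683, -0.013)
582 zmed 0.0797 circ [681.8 -16.3] 89.9 rect [680.9 -15.8] [65.8 68. ] 74.9
  slope [-0.026 -0.042]
(0.62, -0.229)
87 zmed 0.0709 circ [ 608.  -226.8] 42.5 rect [ 601.4 -225. ] [41.9 23. ] 74.5
  slope [ 0.142 -0.039]
(0.525, -0.422)
112 zmed 0.0716 circ [ 523.9 -430.3] 45.9 rect [ 523.1 -437. ] [20.9 45.8] 84.3
  slope [-0.07   0.076]
(0.516, 0.437)
161 zmed 0.0613 circ [513.4 434.8] 38.9 rect [514.2 434.9] [37.4 34.8] 88.1
  slope [0.063 0.069]
```

View pics/end.png

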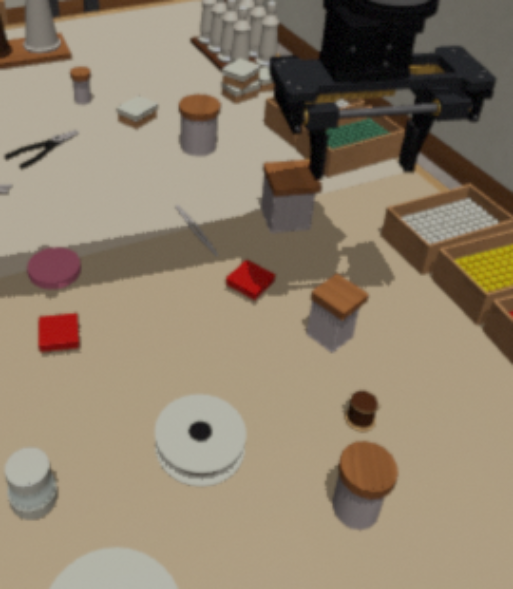

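The last picture shows all five lids on their canisters: (80,80), (200,115), (290,190), (337,310) and (365,480). The red and pink look-alikes are untouched and the arm is clear, so I'm handing in.

```bash
python3 -m creep '[84,0,0,0,0,0,0, 84,0,0,0,0,0,0, 84,0,0,0,0,0,0, 84,0,0,0,0,0,0]'; python3 -c "
from cell import env
print(env.sign_off())"
```

```text
time_s: 38.15
tool_pos: [0.6297, -0.2153, 0.2179]
tool_rot: [-179.9, 0.0, 75.1]
force: [-0.1, 0.1, 0.2]
grip_width: 0.0841
grasp_force: 0.0
the job is handed in; nothing more can be done
None
```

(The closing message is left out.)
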